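# Lock a reel on its stand with a collar and an R-clip

### The job

Secure the full reel on its turntable stand: set the blue hold-down collar, flange down, over the spindle until it sits flat on the reel, then push the straight leg of the big brass-coloured R-clip through the spindle's cross-hole until its bent leg has ridden over the spindle and snapped round it, and let go. The spindle is clamped at no exact height, so feel for its hole, then push steadily: never drive the clip or the collar against the stand with more than about 30 N. Leave the other things on the bench where they are.

Things in the scene. Friction and masses are not known exactly. Their poses are not given: they have to be found in the camera images.
- hole (a point): on the reel stand's turntable: the middle of the range in which the centre of the spindle's cross-hole lies, on the spindle's axis, 151.5 mm above the table. The spindle is clamped by hand at no exact height: the real hole is anywhere up to 7 mm above or below this point, straight over or under it, and always 15.5 mm below the spindle's flat top, so feel for that top. x runs along the hole (level; it may be entered from either end), z is up
- stand: reel stand bolted to the table: grey 170 mm square base plate, on it a turntable (stiff to turn) with a full reel (black flanges, pale band) 150 mm across, its top face 104 mm above the table. Out of the reel's middle stands the steel spindle, 20 mm thick, tapered over its last 6 mm to a flat top 9 mm across, firmly clamped; plain cross-hole 6.5 mm wide right through it. Origin: centre of the base plate's underside
- collar_mid (a point): blue hold-down collar, loose, standing upright on its flange: flange 66 mm across and 5 mm thick at the bottom, above it a round hub 38 mm across; 34 mm high in all, bore 23 mm right through, 0.14 kg. This point: on its axis, half-way up (17 mm above its foot). z is up. Home on the reel, its top is 138 mm above the table, below the hole
- clip_eye (a point): big brass-coloured R-clip of 5 mm round wire, 50 g, lying flat on the grey block, its eye overhanging. This point: middle of the flat-sided oblong eye, where to grip it: 21 mm wide across (along y), its straight sides 26 mm long (along x), wire centre 2.5 mm above the block. x points along the straight leg to its tip, y towards the bent leg, z up
- clip_seat (a point): the clip's seat: the point on the straight leg's centre line that comes to the hole's centre when the clip is home; x, y, z as clip_eye. Straight leg: along x at y = 0, blunt tip 32 mm ahead of the seat. The eye's middle is 63 mm behind it, 8 mm towards +y. The bent leg has a hump that fits round the spindle at the seat; its flared end (27 mm ahead) meets the spindle once the tip is about 14 mm in
- clip_leg (a joint): how far the bent leg is sprung open, rad: 0 relaxed, about 0.1 while it rides over the spindle, near 0 again once it has snapped round it. Spring: pushing the clip over takes some 5 to 10 N along the leg, most about 20 mm short of home; from about 5 mm short it pulls itself home
- block: fixed grey-painted rest block, 62 (x) x 56 (y) x 30 mm high, origin under its centre; the R-clip lies on it
- heat_gun: bystander: hot-air gun lying on its side, teal barrel 70 mm thick and 245 mm long overall, handle flat on the table
- tape: bystander: roll of pink tape lying flat, 68 mm across, 18 mm high; origin at its underside
- screwdriver: bystander: red-handled screwdriver, 170 mm long, lying flat
- pliers: bystander: blue-handled pliers, 145 mm long, lying flat
- flux_jar: bystander: closed amber jar with a white cap, 54 mm across, 62 mm high
- small_clip: bystander: a smaller bright steel R-clip (4 mm wire, 68 mm long) lying on the table; too thin for this spindle, not the one to use
- rule: bystander: steel rule, 300 x 30 x 4 mm, lying flat

How it is judged:
By the outcome, as a careful person would: the job done as asked, in the order asked, and still so for the second after the job is handed in, with the robot touching nothing.
It also fails if it takes over 70 s, if anything falls off the work surface, if the arm or the gripper's body presses on something with over 40 N, if the wrist force passes 120 N, or if a joint passes its speed limit or range.

### The arm

A 6-joint arm with a two-finger parallel gripper is mounted at the origin on the work surface. World frame = base frame: x ahead of the robot, y to its left, z up, the work surface at z = 0. Lengths are in m, angles in degrees, forces in N, time in s.
With the tool pointing down it reaches from about 0.4 to 0.825 m from the base axis. Payload 7 kg.
Tool frame: the origin (TCP) lies at the very end of the fingers, on their centre line; the grasp point (between the pads) lies 19 mm behind it; x points along the fingers, y is the direction in which the jaws open and shut, and the axes are right-handed (so a half turn about x gives the same grasp; the last joint's range is limited). The gripper opens to 88 mm and grips with 3 to 60 N. Pads are 19 mm wide; open, the fingers measure 130 mm over their backs; the gripper's body (78 mm by 193 mm) begins 47 mm behind the grasp point.
Start: joints at [83.829, 20.546, 0.682, 0, -70.136, -16.507], TCP at [0.26, 0.623, 0.227] pointing down, gripper open.
Joint ranges: [-176.03, 176.03], [-82.01, 121.73], [-58.28, 71.71], [-173.87, 95.51], [-174.79, -0.11], [-173.66, 173.66]. Speed limits (degrees/s): [136.94, 136.94, 172.46, 180, 180, 180].

### API

Orientations are given as [roll, pitch, yaw] about the fixed x, y, z axes, in that order (R = Rz(yaw) Ry(pitch) Rx(roll)).
In Python, from plant import monitor, eyes, ticket gives the robot as it stands. The module is installed in compiled form; this text tells all that it offers.
- The arm moves only by the shell command python3 -m crank 'ROWS'. ROWS is JSON, a list of rows, each an object with "linear": the shift along the world's x, y, z in units of 60 mm (1.0 is 60 mm), a list of three; "rot": the turn, a rotation vector about the world's x, y, z in units of 5 degrees (1.0 is 5 degrees), a list of three; "hand": the opening, from 0 (shut) to 1 (fully open). In form: [{"linear": [tx, ty, tz], "rot": [ax, ay, az], "hand": hand}, ...]. A call has 1 to 20 rows; each row shifts and turns the pose as measured when the row begins; what a row does not reach is not made up. A row lasts 1/8 s, in which the tool goes at most 62.5 mm and 10.7 degrees, less where a joint would pass 70% of its speed; a pose out of reach is approached as far as the arm can. A call is refused whole if a number of a shift passes 1 or a number of a turn 1, either way. A call with a gripper value outside its range is refused whole. The fingers move at their own pace and stop on an object; the grip force is fixed at half the most. Time passes only in rows, so rows that do not move let the fingers close. It gives the time, the measured TCP pose, the force and the opening at its end, in the units of the state.
- monitor.get_obs(): the state, without advancing time (a new reading comes with each control period).
- eyes.snapshot(name): name is "scene" or "top" or "wrist"; returns a dict with "image" (384x512x3 uint8, red, green, blue), "depth" (384x512 float32, m along the optical axis (not along the pixel's ray), 0 where there is no reading), "K" (3x3 intrinsics, pixels), "camera_from_world" (4x4, takes a point from world to camera coordinates); the wrist camera has in their place "hand_eye" (4x4, takes a point from camera to tool coordinates, whose origin is the TCP and whose axes are the tool frame's). Camera axes: x right, y up, looking along -z (the intrinsics and any distortion apply to the point x, -y, -z); pixel columns grow to the right and rows downward; lengths in m; the calibration is good to about 2 mm. A picture is of the moment at which its call begins: read the wrist's pose just before it.
- ticket.close_job(): hands the job in, once; it reports no verdict.
The state is a dict: "clock": time; "joint_pos": joint angles; "qvel": joint speeds; "tau": joint torques, N m; "tool_pos": TCP position; "orientation": TCP orientation; "force": force on the tool from outside, world axes, zero at the start; "moment": the same for the moment, N m; "opening": finger opening in m.
Only numpy, scipy, OpenCV 4.12 (cv2) and the standard library are available. Lean on these libraries where they do the work, as an engineer would, in place of code of your own. Each camera call takes 0.05 s, during which the arm holds its last target.

## Working session

There is one attempt and no reset: what is moved stays moved. The work goes in short steps, Python scripts to look and compute and a shell command to move; the robot and the scene stay as the last step left them, time stands still between calls to the robot, and variables do not carry over. Pictures are saved under pics/ and viewed, and the job is handed in when it is done.

```bash
mkdir -p pics; cat > h.py <<'E'
import numpy as np,cv2
from plant import monitor,eyes,ticket
from scipy.spatial.transform import Rotation as R
def snap(n,tag):
    o=monitor.get_obs(); s=eyes.snapshot(n)
    cv2.imwrite(f'pics/{tag}.png',s['image'][:,:,::-1])
    if n=='wrist':
        T=np.eye(4);T[:3,:3]=R.from_euler('xyz',o['orientation'],degrees=True).as_matrix();T[:3,3]=o['tool_pos']
        W=T@s['hand_eye']
    else: W=np.linalg.inv(s['camera_from_world'])
    np.savez(f'pics/{tag}.npz',W=W,K=s['K'],d=s['depth'],im=s['image'])
    return s
def cloud(tag):
    f=np.load(f'pics/{tag}.npz');d=f['d'];K=f['K'];W=f['W']
    v,u=np.mgrid[:d.shape[0],:d.shape[1]]
    P=np.stack([(u-K[0,2])/K[0,0]*d,-(v-K[1,2])/K[1,1]*d,-d],-1)@W[:3,:3].T+W[:3,3]
    P[d==0]=np.nan
    return P,f['im']
def obs():
    o=monitor.get_obs();print({k:np.round(o[k],4).tolist() for k in ('clock','joint_pos','tool_pos','orientation','force','moment','opening')})
E
python3 - <<'E'
from h import *
obs()
for n in('scene','top','wrist'):
    s=snap(n,n+'0');print(n,s['K'].tolist(),[k for k in s])
    P,_=cloud(n+'0');print(np.nanmin(P,(0,1)),np.nanmax(P,(0,1)))
E
```

```text
{'clock': 0.0, 'joint_pos': [83.8286, 20.5942, 0.6336, -0.0207, -70.1367, -16.5061], 'tool_pos': [0.2601, 0.6223, 0.2256], 'orientation': [95.2269, 89.9008, -107.4577], 'force': [0.1413, -0.0471, -0.3986], 'moment': [0.0164, -0.0125, -0.0131], 'opening': 0.0876}
scene [[354.41342467374403, 0.0, 258.8604024630852], [0.0, 354.41342467374403, 187.85954260448258], [0.0, 0.0, 1.0]] ['image', 'depth', 'K', 'camera_from_world']
[-1.61028849 -0.70217799 -0.76475023] [1.46882191 1.97836606 0.40645066]
top [[367.21221753216753, 0.0, 257.83602791098036], [0.0, 367.21221753216753, 185.97152149795977], [0.0, 0.0, 1.0]] ['image', 'depth', 'K', 'camera_from_world']
[ 0.02955875 -1.42176774 -0.76711827] [1.78489404 1.42081193 0.32085215]
wrist [[325.6411657680903, 0.0, 258.2841285170376], [0.0, 325.6411657680903, 196.8093497394574], [0.0, 0.0, 1.0]] ['image', 'depth', 'K', 'hand_eye']
[-0.51030503  0.30936486 -0.75862498] [0.91353316 1.3292564  0.33578752]
```

View pics/scene0.png

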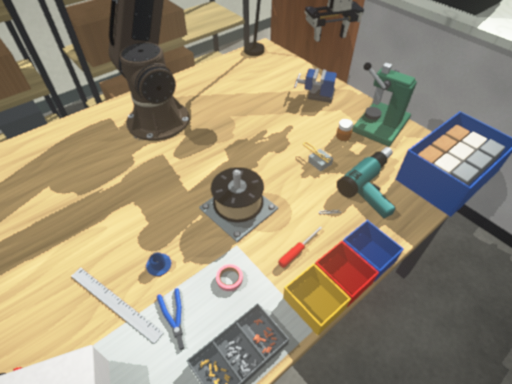

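View pics/top0.png

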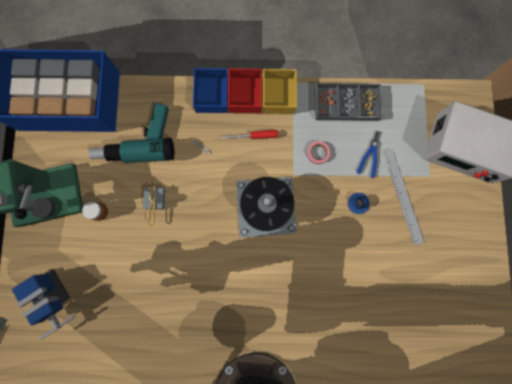

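View pics/wrist0.png

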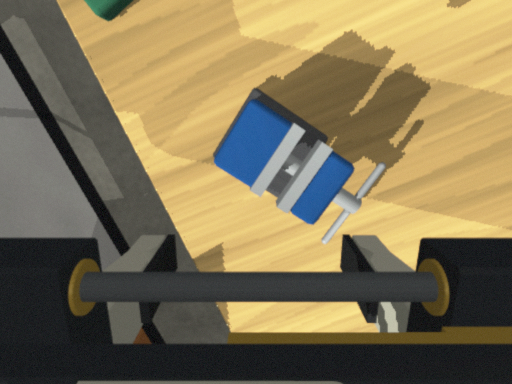

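The top view shows the reel at (267,203), the collar at (358,203), and the block with clip around (155,200). Zooming in on these and measuring.

```bash
python3 - <<'E'
from h import *
P,im=cloud('top0')
c=[cv2.resize(im[165:240,a:a+100],None,fx=4,fy=4,interpolation=cv2.INTER_CUBIC) for a in (110,320)]
c2=cv2.resize(im[165:240,217:317],None,fx=4,fy=4,interpolation=cv2.INTER_CUBIC)
cv2.imwrite('pics/z0.png',np.vstack([np.hstack(c),np.hstack([c2,np.zeros_like(c2)])])[:,:,::-1])
# collar: blue
hsv=cv2.cvtColor(im,cv2.COLOR_RGB2HSV)
Z=P[...,2]
m=np.zeros(Z.shape,bool);m[185:222,338:380]=1
m&=(Z>0.003)&(Z<.06)
q=P[m];print('collar',len(q),q.min(0),q.max(0))
for lo,hi in((.003,.012),(.025,.045)):
    r=q[(q[:,2]>lo)&(q[:,2]<hi)];print(lo,len(r),r.mean(0),(r.min(0)+r.max(0))/2,r.max(0)-r.min(0))
m=np.zeros(Z.shape,bool);m[165:240,230:305]=1
for lo,hi in((.095,.112),(.13,.2)):
    r=P[m&(Z>lo)&(Z<hi)];print('st',lo,len(r),r.mean(0),(r.min(0)+r.max(0))/2,r.max(0)-r.min(0))
m=np.zeros(Z.shape,bool);m[175:230,135:178]=1
r=P[m&(Z>.02)&(Z<.05)];print('blk',len(r),r.mean(0),r.min(0),r.max(0))
E
```

```text
collar 670 [ 0.48861221 -0.37197176  0.00300178] [ 0.59915707 -0.24398542  0.04022748]
0.003 535 [ 0.54371891 -0.30575668  0.00534198] [ 0.54388464 -0.30797859  0.00738151] [0.11054486 0.12798634 0.00875946]
0.025 103 [ 0.54450598 -0.30440892  0.03504156] [ 0.54496451 -0.30523306  0.032877  ] [0.03783445 0.0390597  0.01470097]
st 0.095 2256 [ 0.53105338 -0.02569856  0.10602112] [ 0.53224956 -0.02600378  0.10584805] [0.14660711 0.14565819 0.01224198]
st 0.13 52 [ 0.53005631 -0.02534368  0.16163808] [ 0.53056562 -0.02588364  0.15252934] [0.01746472 0.01676676 0.03457798]
blk 493 [0.54428676 0.30518998 0.03288604] [0.4705459  0.27760765 0.02128667] [0.58461421 0.33470193 0.04094327]
```

View pics/z0.png

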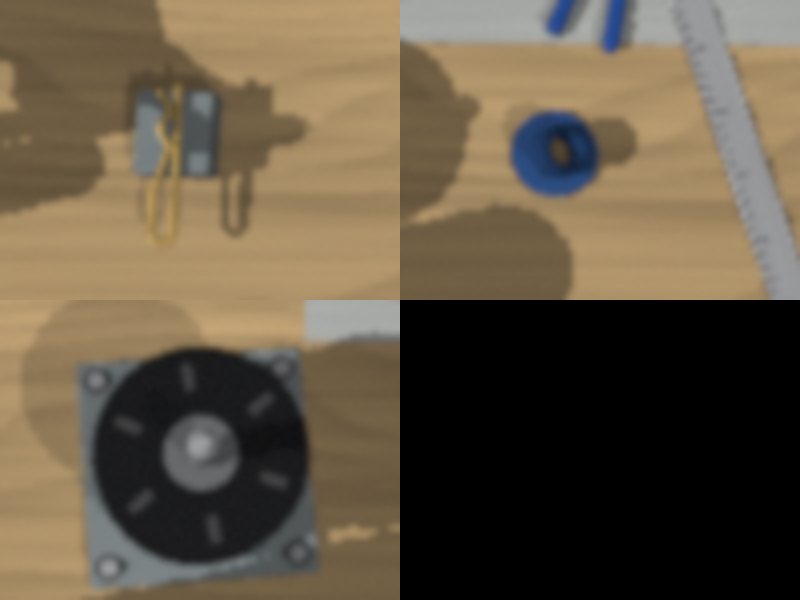

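```bash
python3 - <<'E'
from h import *
o=monitor.get_obs();s=eyes.snapshot('wrist');print(np.round(s['hand_eye'],4))
print(np.round(R.from_euler('xyz',o['orientation'],degrees=True).as_matrix(),4))
print(np.round(np.linalg.inv(eyes.snapshot('scene')['camera_from_world']),3))
# clip/block pts
P,im=cloud('top0');Z=P[...,2]
f=im.astype(int);m=np.zeros(Z.shape,bool);m[175:235,130:180]=1
y=m&(f[...,0]-f[...,2]>60)&(Z>.02)
r=P[y];print(len(r),r.min(0),r.max(0))
for lo in np.arange(.46,.6,.01):
    q=r[(r[:,0]>lo)&(r[:,0]<lo+.01)]
    if len(q):print(round(lo,2),len(q),q[:,1].min(),q[:,1].max(),q[:,2].mean())
E
```

```text
[[ 7.000e-04  2.837e-01 -9.589e-01 -1.573e-01]
 [ 1.000e+00  1.100e-03  1.100e-03 -0.000e+00]
 [ 1.300e-03 -9.589e-01 -2.837e-01 -7.780e-02]
 [ 0.000e+00  0.000e+00  0.000e+00  1.000e+00]]
[[-4.000e-04 -3.856e-01 -9.227e-01]
 [-1.200e-03 -9.227e-01  3.856e-01]
 [-1.000e+00  1.300e-03 -1.000e-04]]
[[ 0.642 -0.58   0.502  1.073]
 [ 0.767  0.48  -0.426 -0.406]
 [ 0.006  0.658  0.753  0.849]
 [ 0.     0.     0.     1.   ]]
91 [0.4705459  0.29958477 0.03171622] [0.55503108 0.31959246 0.04082034]
0.47 17 0.2996614641120531 0.31687900972558347 0.03624469022892998
0.48 12 0.300212224871518 0.31726353731625884 0.03568467124996414
0.49 16 0.3007045395208518 0.31805471451107165 0.03582703528739968
0.5 9 0.3006571641281798 0.3195924582942224 0.0362322061390686
0.51 8 0.3009391937329505 0.3164797666154625 0.03685682392186576
0.52 7 0.2995847669090589 0.31022144855196976 0.036571095431837265
0.53 10 0.2999133397659881 0.30882982683631016 0.03554824613979446
0.54 10 0.3005235110997564 0.3122574833089887 0.03622129765095725
0.55 2 0.3125037074418514 0.3125446027321544 0.036023113890337966
```

```bash
python3 -m crank '[{"linear":[0.2,-0.85,0.1],"rot":[0,0,0.9],"hand":1},{"linear":[0.2,-0.85,0.1],"rot":[0,0,0.9],"hand":1},{"linear":[0.2,-0.85,0.1],"rot":[0,0,0.9],"hand":1},{"linear":[0.2,-0.85,0.1],"rot":[0,0,0.9],"hand":1},{"linear":[0.2,-0.85,0.1],"rot":[0,0,0.9],"hand":1},{"linear":[0.2,-0.85,0.1],"rot":[0,-1,0],"hand":1},{"linear":[0.2,-0.85,0.1],"rot":[0,-1,0],"hand":1},{"linear":[0.2,-0.85,0.1],"rot":[0,-1,0],"hand":1},{"linear":[0.2,-0.85,0],"rot":[0,-1,0],"hand":1},{"linear":[0.2,-0.85,0],"rot":[0,-1,0],"hand":1},{"linear":[0.2,-0.85,0],"rot":[0,-1,0],"hand":1},{"linear":[0.2,-0.85,0],"rot":[0,-1,0],"hand":1}]'
python3 - <<'E'
from h import *
obs()
E
```

```text
clock: 1.75
tool_pos: [0.4137, 0.0061, 0.295]
orientation: [-179.2, 56.0, 1.7]
force: [1.4, -0.0, -0.4]
opening: 0.0878
{'clock': 1.75, 'joint_pos': [51.1671, -34.5807, -58.1504, 34.62, -48.3834, 20.4358], 'tool_pos': [0.4137, 0.0061, 0.295], 'orientation': [-179.2327, 56.0448, 1.6645], 'force': [1.3621, -0.0248, -0.389], 'moment': [-0.0903, 1.7912, 0.0358], 'opening': 0.0878}
```

```bash
python3 - <<'E'
from h import *
snap('wrist','w1')
obs()
E
```

```text
{'clock': 1.8, 'joint_pos': [49.7358, -34.6184, -58.2071, 34.5371, -48.1474, 21.0304], 'tool_pos': [0.4136, -0.0031, 0.2945], 'orientation': [-179.4382, 56.0286, 0.6455], 'force': [-1.6416, -0.4205, -0.5076], 'moment': [-0.0681, 2.2539, -0.0173], 'opening': 0.0877}
```

View pics/w1.png

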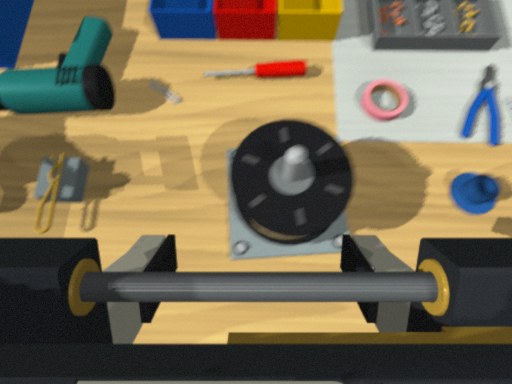

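```bash
python3 - <<'E'
from h import *
im=np.load('pics/w1.npz')['im']
cv2.imwrite('pics/w1z.png',cv2.resize(im[135:205,250:340],None,fx=8,fy=8,interpolation=cv2.INTER_CUBIC)[:,:,::-1])
E
```

```text
(no output)
```

View pics/w1z.png

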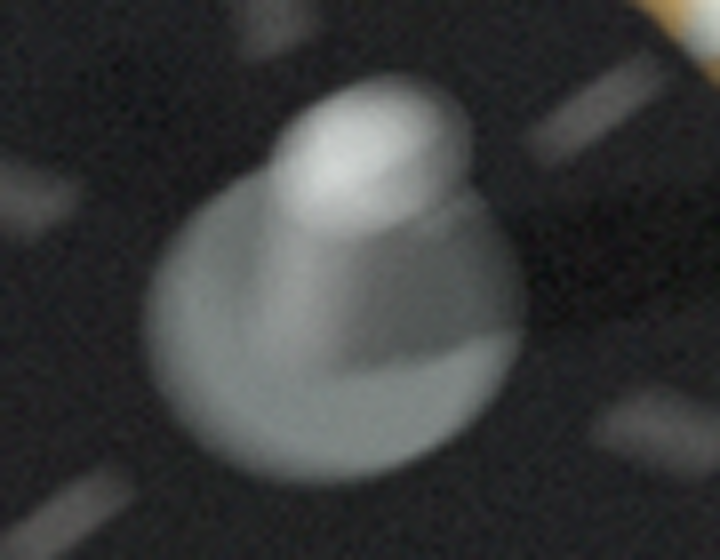

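```bash
python3 -m crank '[{"linear":[0.2,-0.3,0],"rot":[0,0,1],"hand":1},{"linear":[0.2,-0.3,0],"rot":[0,0,1],"hand":1},{"linear":[0.2,-0.3,0],"rot":[0,0,1],"hand":1},{"linear":[0.2,-0.3,0],"rot":[0,0,1],"hand":1},{"linear":[0.2,-0.3,0],"rot":[0,0,1],"hand":1},{"linear":[0.2,-0.3,0],"rot":[0,0,1],"hand":1},{"linear":[0.2,-0.2,0],"rot":[0,0,1],"hand":1},{"linear":[0.2,-0.2,0],"rot":[0,0,1],"hand":1},{"linear":[0.2,-0.2,0],"rot":[0,0,1],"hand":1},{"linear":[0.1,0,0],"rot":[0,0,1],"hand":1}]'
python3 - <<'E'
from h import *
obs()
E
```

```text
clock: 3.05
tool_pos: [0.5029, -0.125, 0.2906]
orientation: [-178.7, 57.5, 43.9]
force: [-0.2, 0.6, -0.4]
opening: 0.0876
{'clock': 3.05, 'joint_pos': [-14.9445, -1.9833, -13.706, -30.8196, -63.6818, 157.9309], 'tool_pos': [0.5029, -0.125, 0.2906], 'orientation': [-178.7439, 57.5427, 43.8929], 'force': [-0.2067, 0.5602, -0.3842], 'moment': [-1.3091, 1.2624, -0.0005], 'opening': 0.0876}
```

```bash
python3 - <<'E'
from h import *
snap('wrist','w2')
im=np.load('pics/w2.npz')['im']
cv2.imwrite('pics/w2z.png',cv2.resize(im[60:280,120:400],None,fx=2.7,fy=2.7,interpolation=cv2.INTER_CUBIC)[:,:,::-1])
E
```

```text
(no output)
```

View pics/w2z.png

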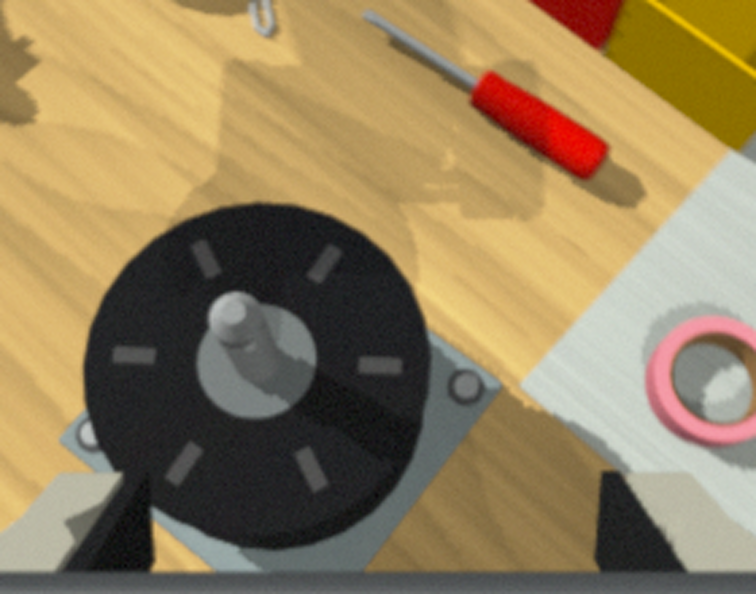

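```bash
python3 - <<'E'
from h import *
f=np.load('pics/w2.npz');im=f['im'];print(f['W'][:3,3], -f['W'][:3,2])
cv2.imwrite('pics/w2zz.png',cv2.resize(im[160:210,185:245],None,fx=12,fy=12,interpolation=cv2.INTER_CUBIC)[:,:,::-1])
E
```

```text
[ 0.49055751 -0.1406305   0.46442724] [ 0.19456515  0.19581346 -0.96114593]
```

View pics/w2zz.png

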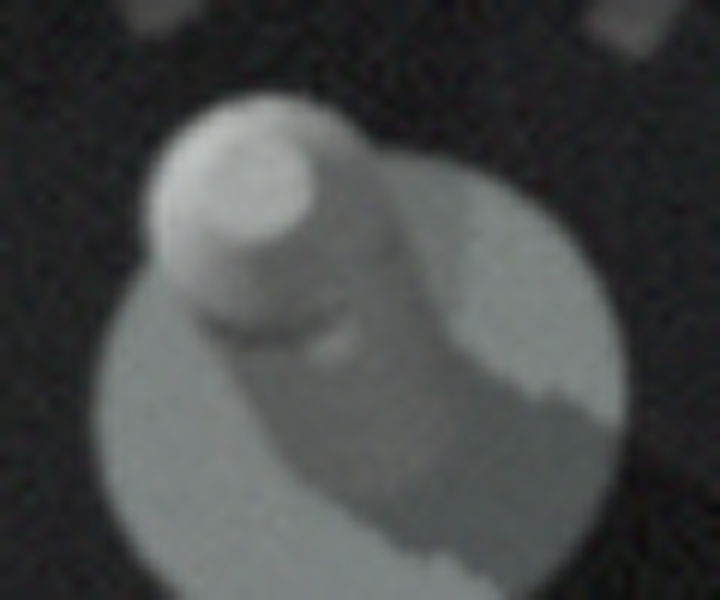

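```bash
python3 -m crank '[{"linear":[0.12,-0.05,-0.4],"rot":[0.7,-0.7,0],"hand":1},{"linear":[0.12,-0.05,-0.4],"rot":[0.7,-0.7,0],"hand":1},{"linear":[0.12,-0.05,-0.4],"rot":[0.7,-0.7,0],"hand":1},{"linear":[0.12,-0.05,-0.4],"rot":[0.7,-0.7,0],"hand":1},{"linear":[0.12,0,-0.4],"rot":[0.7,-0.7,0],"hand":1}]'
python3 - <<'E'
from h import *
snap('wrist','w3');obs()
im=np.load('pics/w3.npz')['im']
cv2.imwrite('pics/w3z.png',cv2.resize(im,None,fx=1.5,fy=1.5,interpolation=cv2.INTER_CUBIC)[:,:,::-1])
E
```

```text
clock: 3.72
tool_pos: [0.5688, -0.0863, 0.2432]
orientation: [-172.4, 41.1, 43.1]
force: [-0.0, -0.2, 0.4]
opening: 0.0874
{'clock': 3.775, 'joint_pos': [-23.4343, 5.9827, -14.4641, -53.6932, -59.3535, 173.5078], 'tool_pos': [0.5696, -0.085, 0.2426], 'orientation': [-172.1621, 40.9488, 43.19], 'force': [1.4435, 0.9294, -0.4998], 'moment': [-1.7627, 1.7592, -0.0249], 'opening': 0.0876}
```

View pics/w3z.png

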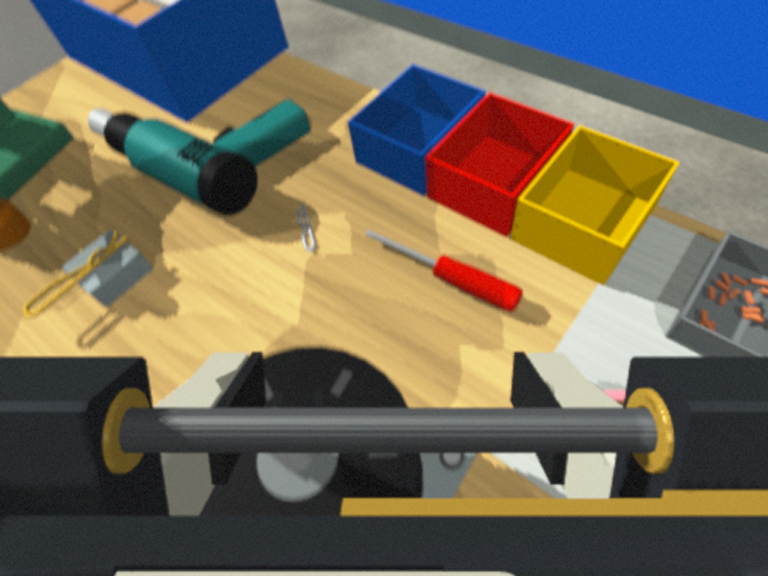

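```bash
python3 -m crank '[{"linear":[0,-0.2,0.2],"rot":[0,0,-1],"hand":1},{"linear":[0,-0.3,0],"rot":[0,0,-1],"hand":1},{"linear":[0,-0.3,0],"rot":[0,0,-1],"hand":1},{"linear":[0,-0.3,0],"rot":[0,0,-1],"hand":1},{"linear":[0,-0.3,0],"rot":[0,0,-1],"hand":1},{"linear":[0,-0.3,0],"rot":[0,0,-1],"hand":1},{"linear":[0,-0.3,0],"rot":[0,0,-1],"hand":1},{"linear":[0,-0.3,0],"rot":[0,0,-1],"hand":1},{"linear":[0,-0.3,0],"rot":[0,1,-0.7],"hand":1},{"linear":[0,-0.3,0],"rot":[0,1,0],"hand":1},{"linear":[0,-0.3,0],"rot":[0,1,0],"hand":1},{"linear":[0,-0.3,-0.2],"rot":[0,1,0],"hand":1},{"linear":[0,-0.3,-0.2],"rot":[0,1,0],"hand":1},{"linear":[0,0,-0.2],"rot":[0,1,0],"hand":1},{"linear":[0,0,-0.2],"rot":[0,1,0],"hand":1}]'
python3 - <<'E'
from h import *
obs()
o=monitor.get_obs();M=R.from_euler('xyz',o['orientation'],degrees=True).as_matrix();print(np.round(M,3))
E
```

```text
clock: 5.65
tool_pos: [0.5604, -0.3125, 0.2072]
orientation: [-172.9, 75.7, -1.4]
force: [-0.2, -0.4, -0.1]
opening: 0.0878
{'clock': 5.65, 'joint_pos': [-13.6386, 11.1759, -14.8735, -3.9178, -50.0713, 97.3794], 'tool_pos': [0.5604, -0.3125, 0.2072], 'orientation': [-172.9477, 75.7412, -1.3564], 'force': [-0.1807, -0.4474, -0.1328], 'moment': [0.0126, 0.8076, 0.0535], 'opening': 0.0878}
[[ 0.246 -0.142 -0.959]
 [-0.006 -0.989  0.146]
 [-0.969 -0.03  -0.244]]
```

```bash
cat >> h.py <<'E'
def need(pos,zang):
    o=monitor.get_obs();M=R.from_euler('xyz',o['orientation'],degrees=True).as_matrix()
    z=np.array([np.cos(np.radians(zang)),np.sin(np.radians(zang)),0]);x=np.array([0,0,-1.]);y=np.cross(z,x)
    T=np.stack([x,y,z],1)
    rv=R.from_matrix(T@M.T).as_rotvec(degrees=True)/5
    p=(np.array(pos)-o['tool_pos'])/.06
    print('clock',round(o['clock'],3),'need lin',np.round(p,3),'rot',np.round(rv,3),'F',np.round(o['force'],1),'q',np.round(o['joint_pos'],0),'op',round(o['opening'],4))
E
python3 - <<'E'
from h import *
need([.5445,-.305,.10],180)
E
```

```text
clock 5.65 need lin [-0.266  0.125 -1.787] rot [-0.142  2.851  1.673] F [-0.2 -0.4 -0.1] q [-14.  11. -15.  -4. -50.  97.] op 0.0878
```

```bash
python3 -m crank '[{"linear":[-0.1,0.04,-0.45],"rot":[-0.04,0.75,0.42],"hand":1},{"linear":[-0.1,0.04,-0.45],"rot":[-0.04,0.75,0.42],"hand":1},{"linear":[-0.06,0.04,-0.45],"rot":[-0.04,0.75,0.42],"hand":1},{"linear":[0,0,-0.3],"rot":[-0.04,0.6,0.42],"hand":1}]'
python3 - <<'E'
from h import *
need([.5445,-.305,.014],180)
snap('wrist','w4')
E
```

```text
clock: 6.15
tool_pos: [0.5453, -0.3049, 0.1077]
orientation: [45.8, 89.5, -133.9]
force: [0.6, -0.3, -0.5]
opening: 0.0877
clock 6.15 need lin [-0.013 -0.002 -1.562] rot [ 0.079 -0.076 -0.07 ] F [ 0.6 -0.3 -0.5] q [-11.  22. -15.   1. -54. 101.] op 0.0877
```

View pics/w4.png

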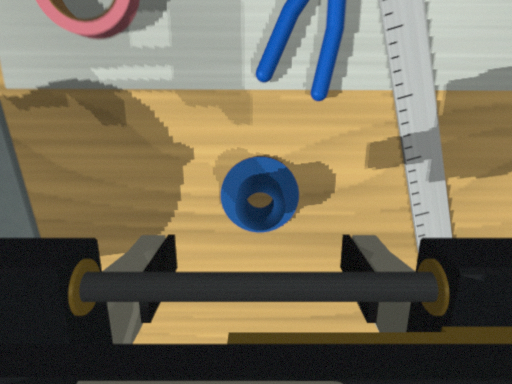

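```bash
python3 - <<'E'
from h import *
P,im=cloud('w4');Z=P[...,2]
m=np.zeros(Z.shape,bool);m[145:238,210:310]=1
f=im.astype(int);b=m&(f[...,2]-f[...,0]>40)
q=P[b&(Z>.025)&(Z<.05)];print(len(q),np.median(q,0),(np.percentile(q,1,0)+np.percentile(q,99,0))/2,np.percentile(q,99,0)-np.percentile(q,1,0))
q=P[b&(Z>.003)&(Z<.01)];print(len(q),q.mean(0),(q.min(0)+q.max(0))/2,np.ptp(q,0))
E
```

```text
1414 [ 0.54668836 -0.30693232  0.03279731] [ 0.54663269 -0.30682161  0.03003166] [0.03694234 0.03601893 0.00859512]
2225 [ 0.55386152 -0.3058745   0.00416965] [ 0.54645174 -0.30639656  0.00648439] [0.06484469 0.06389688 0.00696129]
```

```bash
python3 -m crank '[{"linear":[0.01,-0.02,-0.5],"rot":[0.04,-0.04,-0.04],"hand":1},{"linear":[0.01,-0.02,-0.5],"rot":[0.04,-0.04,-0.04],"hand":1},{"linear":[0,0,-0.5],"rot":[0,0,0],"hand":1},{"linear":[0,0,-0.08],"rot":[0,0,0],"hand":1}]'
python3 - <<'E'
from h import *
need([.5465,-.3065,.014],180)
E
```

```text
clock: 6.7
tool_pos: [0.5477, -0.3065, 0.01]
orientation: [56.3, 89.8, -123.6]
force: [0.5, 0.1, -0.4]
opening: 0.088
clock 6.7 need lin [-0.019  0.     0.067] rot [ 0.027 -0.018 -0.011] F [ 0.5  0.1 -0.4] q [-11.  28. -19.   0. -43. 101.] op 0.088
```

```bash
python3 -m crank '[{"linear":[-0.02,0,0.05],"rot":[0,0,0],"hand":0.6},{"linear":[0,0,0],"rot":[0,0,0],"hand":0.3},{"linear":[0,0,0],"rot":[0,0,0],"hand":0.3},{"linear":[0,0,0],"rot":[0,0,0],"hand":0.3},{"linear":[0,0,0],"rot":[0,0,0],"hand":0.3}]'
python3 - <<'E'
from h import *
need([.531,-.0255,.25],180)
E
```

```text
clock: 7.32
tool_pos: [0.5491, -0.3072, 0.0183]
orientation: [137.2, 89.6, -42.7]
force: [-0.3, 0.3, 1.0]
opening: 0.0433
clock 7.325 need lin [-0.301  4.694  3.862] rot [ 0.055  0.059 -0.017] F [-0.3  0.3  1. ] q [-11.  27. -19.   0. -43. 101.] op 0.0433
```

```bash
python3 -m crank '[{"linear":[0,0,0],"rot":[0,0,0],"hand":0},{"linear":[0,0,0],"rot":[0,0,0],"hand":0},{"linear":[0,0,0],"rot":[0,0,0],"hand":0}]'
python3 - <<'E'
from h import *
need([.531,-.0255,.25],180)
E
```

```text
clock: 7.7
tool_pos: [0.5491, -0.3072, 0.0183]
orientation: [137.4, 89.6, -42.5]
force: [0.9, -0.1, 0.7]
opening: 0.0365
clock 7.7 need lin [-0.302  4.695  3.861] rot [ 0.055  0.06  -0.016] F [ 0.9 -0.1  0.7] q [-11.  27. -19.   0. -43. 101.] op 0.0365
```

```bash
python3 -m crank '[{"linear":[0,0,0.3],"rot":[0,0,0],"hand":0},{"linear":[0,0,0.8],"rot":[0,0,0],"hand":0},{"linear":[0,0,1],"rot":[0,0,0],"hand":0},{"linear":[0,0.3,1],"rot":[0,0,0],"hand":0},{"linear":[-0.04,0.8,0.7],"rot":[0,0,0],"hand":0},{"linear":[-0.04,0.9,0],"rot":[0,0,0],"hand":0},{"linear":[-0.04,0.9,0],"rot":[0,0,0],"hand":0},{"linear":[-0.04,0.6,0],"rot":[0,0,0],"hand":0},{"linear":[-0.04,0.3,0],"rot":[0,0,0],"hand":0}]'
python3 - <<'E'
from h import *
need([.531,-.0255,.25],180)
snap('wrist','w5')
E
```

```text
clock: 8.82
tool_pos: [0.5329, -0.0762, 0.2596]
orientation: [166.9, 89.4, -13.2]
force: [-0.0, -0.5, -1.1]
opening: 0.0366
clock 8.825 need lin [-0.032  0.845 -0.16 ] rot [0.029 0.125 0.024] F [-0.  -0.5 -1.1] q [ 13.   6. -14.   0. -69.  77.] op 0.0366
```

View pics/w5.png

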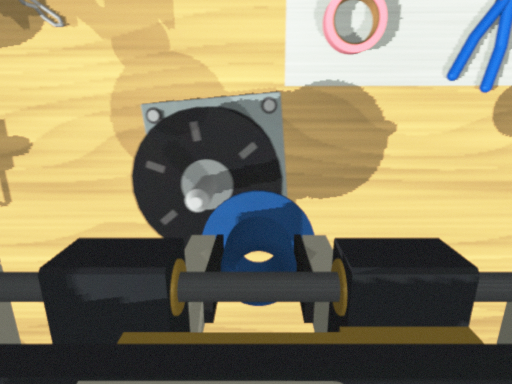

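```bash
cat >> h.py <<'E'
from scipy.optimize import least_squares
def circ(p,r):
    s=least_squares(lambda c:np.hypot(p[:,0]-c[0],p[:,1]-c[1])-r,p.mean(0)[:2],loss='soft_l1',f_scale=.001)
    return s.x,np.sqrt(np.mean(s.fun**2))
def edge(m):
    m=m.astype(np.uint8);return (m>0)&(cv2.erode(m,np.ones((3,3),np.uint8))==0)
E
python3 - <<'E'
from h import *
P,im=cloud('w5');Z=P[...,2];f=im.astype(int)
v,u=np.mgrid[:384,:512]
b=(f[...,2]-f[...,0]>40)&(u>195)&(u<325)&(v>185)&(v<310)
q=P[b&(Z>.2)];print('collar z hist',np.histogram(q[:,2],12))
top=P[(Z>.15)&(Z<.19)&(u>180)&(u<220)&(v>175)&(v<215)];print('spindle',len(top),top.min(0),top.max(0),np.median(top,0))
# flange rim: outer edge, upper half, project ray to z of flange top
F=np.load('pics/w5.npz');W=F['W'];K=F['K']
def toz(uv,z):
    d=np.stack([(uv[:,0]-K[0,2])/K[0,0],-(uv[:,1]-K[1,2])/K[1,1],-np.ones(len(uv))],1)@W[:3,:3].T
    return W[:3,3]+d*((z-W[2,3])/d[:,2])[:,None]
m=cv2.morphologyEx(b.astype(np.uint8),cv2.MORPH_CLOSE,np.ones((5,5)))
c=max(cv2.findContours(m,0,cv2.CHAIN_APPROX_NONE)[0],key=cv2.contourArea)[:,0].astype(float)
c=c[(c[:,1]<230)&(c[:,1]>186)]
for z in (.2413,.246): 
    p=toz(c,z);print('flange',z,circ(p,.033))
# reel top rim
dark=(f.max(2)<60)&(u>125)&(u<290)&(v>95)&(v<250)
bright=(f.min(2)>150)&(u>180)&(u<215)&(v>175)&(v<215)
print('bright',bright.sum(),u[bright].mean(),v[bright].mean(),toz(np.array([[u[bright].mean(),v[bright].mean()]]),.167))
hub=P[(Z>.1)&(Z<.112)&(u<200)&(u>130)&(v>100)&(v<240)];print('reel z',np.median(hub[:,2]))
m=((Z>.098)&(Z<.112)&(u>125)&(u<290)&(v>95)&(v<250))
e=edge(m)&(v<200)&(u<240)
p=P[e];print('reel',circ(p,.075))
im2=cv2.resize(im[150:310,170:330],None,fx=4,fy=4,interpolation=cv2.INTER_CUBIC)
cv2.imwrite('pics/w5z.png',im2[:590,:,::-1])
E
```

```text
collar z hist (array([3220,  527,  448,  493, 1341,    0,    0,    0,    0,    0,    0,
         25]), array([0.24067874, 0.24882596, 0.25697317, 0.26512039, 0.27326761,
       0.28141482, 0.28956204, 0.29770926, 0.30585647, 0.31400369,
       0.32215091, 0.33029812, 0.33844534]))
spindle 495 [ 0.52289423 -0.03695677  0.15004841] [ 0.54320807 -0.01728145  0.16645737] [ 0.53530306 -0.02835068  0.16121983]
flange 0.2413 (array([ 0.52942734, -0.07584118]), np.float64(0.00028635175399602486))
flange 0.246 (array([ 0.53049019, -0.07586682]), np.float64(0.0004626908325352671))
bright 385 194.15064935064936 199.22857142857143 [[ 0.53592396 -0.02515844  0.167     ]]
reel z 0.10323154697224207
reel (array([0.51048116, 0.0197407 ]), np.float64(0.025813180443582873))
```

View pics/w5z.png

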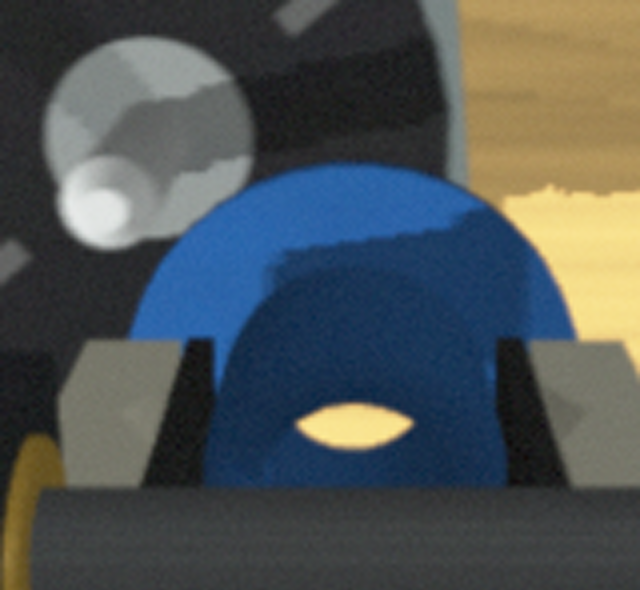

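```bash
python3 - <<'E'
from h import *
P,im=cloud('w5');Z=P[...,2];f=im.astype(int)
v,u=np.mgrid[:384,:512]
w=(u>180)&(u<222)&(v>172)&(v<222)
for lo in (.158,.160,.162,.163,.164):
    m=w&(Z>lo)&(Z<.18);t=P[m];print(lo,len(t),t.mean(0),(t.min(0)+t.max(0))/2,np.ptp(t,0),u[m].mean(),v[m].mean())
m=w&(Z>.115)&(Z<.15);t=P[m];print(circ(t,.010),len(t))
P,im=cloud('w2');Z=P[...,2]
w=(u>185)&(u<245)&(v>160)&(v<210)
m=w&(Z>.115)&(Z<.155);t=P[m];print(circ(t,.010),len(t))
m=w&(Z>.16);t=P[m];print(t.mean(0),t.max(0),len(t))
E
```

```text
0.158 428 [ 0.53423783 -0.02767443  0.16188755] [ 0.53352197 -0.02699925  0.16224092] [0.01902279 0.01943561 0.00843289] 198.5070093457944 199.42757009345794
0.16 337 [ 0.53414117 -0.02751579  0.16265132] [ 0.53368469 -0.02731942  0.16322947] [0.01782023 0.01879529 0.0064558 ] 198.15727002967358 199.80712166172106
0.162 202 [ 0.53383218 -0.02739349  0.16379812] [ 0.53382631 -0.02725093  0.16423971] [0.01378218 0.01342642 0.00443532] 197.78217821782178 200.5742574257426
0.163 153 [ 0.53345792 -0.02724629  0.16421746] [ 0.53366942 -0.02782918  0.16474645] [0.01280679 0.01226992 0.00342184] 197.5359477124183 201.16339869281046
0.164 93 [ 0.53356731 -0.02692914  0.16465552] [ 0.53325121 -0.02724799  0.16523462] [0.00947763 0.01067535 0.00244549] 197.04301075268816 201.19354838709677
(array([ 0.53305665, -0.0269702 ]), np.float64(0.00031596500302434827)) 227
(array([ 0.53332697, -0.02678918]), np.float64(0.0004033123545929023)) 219
[ 0.53284564 -0.02795123  0.16286526] [ 0.54196911 -0.01836122  0.1659966 ] 228
```

```bash
python3 -m crank '[{"linear":[0.02,0.42,0],"rot":[0.01,0.06,0.01],"hand":0},{"linear":[0.02,0.4,0],"rot":[0.01,0.06,0.01],"hand":0},{"linear":[0,0,-0.2],"rot":[0,0,0],"hand":0}]'
python3 - <<'E'
from h import *
need([.5357,-.0272,.21],180)
snap('wrist','w6')
P,im=cloud('w6');Z=P[...,2];f=im.astype(int)
F=np.load('pics/w6.npz');W=F['W'];K=F['K']
v,u=np.mgrid[:384,:512]
z0=monitor.get_obs()['tool_pos'][2]-.0183
b=(f[...,2]-f[...,0]>40)&(u>185)&(u<335)&(v>170)&(v<310)
m=cv2.morphologyEx(b.astype(np.uint8),cv2.MORPH_CLOSE,np.ones((5,5)))
c=max(cv2.findContours(m,0,cv2.CHAIN_APPROX_NONE)[0],key=cv2.contourArea)[:,0].astype(float)
c=c[(c[:,1]<230)]
d=np.stack([(c[:,0]-K[0,2])/K[0,0],-(c[:,1]-K[1,2])/K[1,1],-np.ones(len(c))],1)@W[:3,:3].T
p=W[:3,3]+d*((z0+.005-W[2,3])/d[:,2])[:,None];print(circ(p,.033))
E
```

```text
clock: 9.25
tool_pos: [0.5348, -0.0245, 0.2517]
orientation: [-169.9, 89.7, 10.1]
force: [0.7, 0.3, -1.8]
opening: 0.0369
clock 9.25 need lin [ 0.014 -0.046 -0.695] rot [-0.011  0.06  -0.013] F [ 0.7  0.3 -1.8] q [ 18.   6. -15.   0. -69.  72.] op 0.0369
(array([ 0.53193566, -0.0243843 ]), np.float64(0.00017943579199018313))
```

View pics/w6.png

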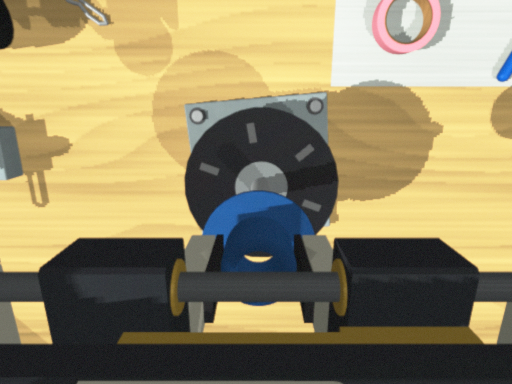

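```bash
python3 -m crank '[{"linear":[0.023,-0.042,-0.2],"rot":[-0.01,0.05,-0.01],"hand":0},{"linear":[0,0,-0.4],"rot":[0,0,0],"hand":0},{"linear":[0,0,-0.3],"rot":[0,0,0],"hand":0},{"linear":[0,0,0],"rot":[0,0,0],"hand":0}]'
python3 - <<'E'
from h import *
need([.5362,-.027,.1223],180)
E
```

```text
clock: 9.8
tool_pos: [0.5335, -0.0312, 0.1918]
orientation: [10.5, 89.7, -169.7]
force: [-0.1, 0.2, -0.4]
opening: 0.0366
clock 9.8 need lin [ 0.046  0.071 -1.159] rot [ 0.012 -0.066  0.043] F [-0.1  0.2 -0.4] q [ 18.   9. -20.  -0. -62.  72.] op 0.0366
```

```bash
python3 -m crank '[{"linear":[0.04,0.065,0],"rot":[0.01,-0.05,0.03],"hand":0},{"linear":[0,0,0],"rot":[0,0,0],"hand":0}]'
python3 - <<'E'
from h import *
need([.5362,-.027,.1223],180)
E
```

```text
clock: 10.05
tool_pos: [0.5366, -0.0279, 0.1927]
orientation: [51.0, 90.0, -129.1]
force: [0.0, -0.5, -1.0]
opening: 0.0365
clock 10.05 need lin [-0.006  0.016 -1.173] rot [ 0.003 -0.003  0.022] F [ 0.  -0.5 -1. ] q [ 18.   9. -20.   0. -61.  72.] op 0.0365
```

```bash
python3 -m crank '[{"linear":[-0.005,0.016,-0.1],"rot":[0,0,0],"hand":0},{"linear":[0,0,-0.1],"rot":[0,0,0],"hand":0},{"linear":[0,0,-0.1],"rot":[0,0,0],"hand":0},{"linear":[0,0,-0.1],"rot":[0,0,0],"hand":0}]'
python3 - <<'E'
from h import *
need([.5362,-.027,.1223],180)
E
```

```text
clock: 10.55
tool_pos: [0.5368, -0.0266, 0.1684]
orientation: [-170.6, 89.9, 9.3]
force: [0.3, 0.1, -1.9]
opening: 0.0367
clock 10.55 need lin [-0.011 -0.006 -0.769] rot [-0.004  0.024  0.017] F [ 0.3  0.1 -1.9] q [ 18.  10. -22.   0. -58.  72.] op 0.0367
```

```bash
python3 -m crank '[{"linear":[-0.005,0,-0.12],"rot":[0,0,0],"hand":0},{"linear":[0,0,-0.12],"rot":[0,0,0],"hand":0},{"linear":[0,0,-0.12],"rot":[0,0,0],"hand":0},{"linear":[0,0,-0.12],"rot":[0,0,0],"hand":0},{"linear":[0,0,-0.1],"rot":[0,0,0],"hand":0}]'
python3 - <<'E'
from h import *
need([.5362,-.027,.1223],180)
E
```

```text
clock: 11.18
tool_pos: [0.5363, -0.0267, 0.1307]
orientation: [-174.8, 89.9, 5.1]
force: [-0.4, 0.6, -2.1]
opening: 0.0366
clock 11.175 need lin [-0.002 -0.006 -0.141] rot [-0.001  0.016  0.017] F [-0.4  0.6 -2.1] q [ 18.  12. -24.   0. -53.  72.] op 0.0366
```

```bash
python3 -m crank '[{"linear":[0,0,-0.06],"rot":[0,0,0],"hand":0},{"linear":[0,0,-0.04],"rot":[0,0,0],"hand":0}]'; python3 -m crank '[{"linear":[0,0,-0.03],"rot":[0,0,0],"hand":0}]'; python3 -m crank '[{"linear":[0,0,-0.03],"rot":[0,0,0],"hand":0}]'
python3 - <<'E'
from h import *
need([.5362,-.027,.1223],180)
E
```

```text
clock: 11.42
tool_pos: [0.5363, -0.0267, 0.124]
orientation: [177.5, 89.9, -2.6]
force: [-0.1, 0.3, -1.5]
opening: 0.0365
clock: 11.55
tool_pos: [0.5364, -0.0267, 0.1222]
orientation: [173.5, 89.9, -6.6]
force: [-1.1, 0.7, 3.0]
opening: 0.0366
clock: 11.68
tool_pos: [0.5364, -0.0267, 0.1219]
orientation: [166.6, 89.9, -13.4]
force: [-10.6, 5.0, 23.2]
opening: 0.037
clock 11.675 need lin [-0.004 -0.005  0.007] rot [0.004 0.018 0.01 ] F [-10.6   5.   23.2] q [ 18.  13. -25.   0. -52.  72.] op 0.037
```

```bash
python3 -m crank '[{"linear":[0,0,0.01],"rot":[0,0,0],"hand":0.8},{"linear":[0,0,0],"rot":[0,0,0],"hand":0.8},{"linear":[0,0,0],"rot":[0,0,0],"hand":0.8},{"linear":[0,0,0],"rot":[0,0,0],"hand":0.8}]'
python3 - <<'E'
from h import *
need([.49,.307,.2],180)
E
```

```text
clock: 12.18
tool_pos: [0.5373, -0.0265, 0.1236]
orientation: [-179.6, 89.8, 0.4]
force: [0.1, -0.1, -0.1]
opening: 0.0684
clock 12.175 need lin [-0.789  5.558  1.274] rot [-0.     0.046  0.005] F [ 0.1 -0.1 -0.1] q [ 18.  13. -25.   0. -52.  72.] op 0.0684
```

```bash
python3 -m crank '[{"linear":[0,0,0.3],"rot":[0,0,0],"hand":0.8},{"linear":[0,0,0.5],"rot":[0,0,0],"hand":0.8},{"linear":[-0.03,0,0.45],"rot":[0,0.04,0],"hand":0.4},{"linear":[-0.02,0,0],"rot":[0,0,0],"hand":0},{"linear":[0,0,0],"rot":[0,0,0],"hand":0},{"linear":[0,0,0],"rot":[0,0,0],"hand":0},{"linear":[0,0,0],"rot":[0,0,0],"hand":0}]'
python3 - <<'E'
from h import *
need([.5338,-.0267,.17],180)
snap('wrist','w7')
need([.5338,-.0267,.17],180)
E
```

```text
clock: 13.05
tool_pos: [0.5326, -0.027, 0.1976]
orientation: [13.2, 89.7, -166.8]
force: [-0.1, 0.6, -0.6]
opening: 0.0257
clock 13.05 need lin [ 0.02   0.005 -0.46 ] rot [ 0.013 -0.054  0.012] F [-0.1  0.6 -0.6] q [ 18.   9. -19.  -0. -62.  72.] op 0.0257
clock 13.1 need lin [ 0.019  0.004 -0.46 ] rot [ 0.012 -0.054  0.011] F [ 0.  -0.5 -0.1] q [ 18.   9. -19.  -0. -62.  72.] op 0.0219
```

View pics/w7.png

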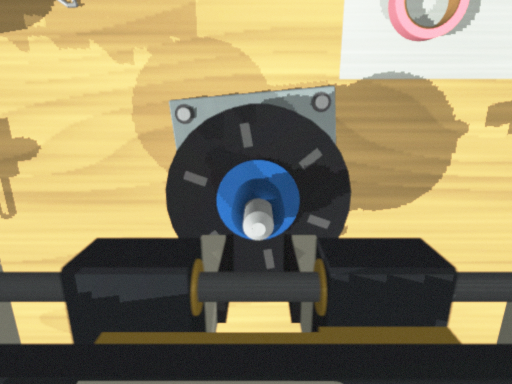

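```bash
python3 -m crank '[{"linear":[0.02,0,-0.2],"rot":[0,-0.05,0],"hand":0},{"linear":[0,0,-0.15],"rot":[0,0,0],"hand":0},{"linear":[0,0,-0.03],"rot":[0,0,0],"hand":0}]'
python3 -m crank '[{"linear":[0,0,-0.03],"rot":[0,0,0],"hand":0}]';python3 -m crank '[{"linear":[0,0,-0.03],"rot":[0,0,0],"hand":0}]'
```

```text
clock: 13.48
tool_pos: [0.5334, -0.0271, 0.1722]
orientation: [38.4, 89.9, -141.6]
force: [-0.0, 0.4, 1.1]
opening: 0.0007
clock: 13.6
tool_pos: [0.5333, -0.0271, 0.17]
orientation: [36.3, 89.8, -143.7]
force: [0.6, 0.6, 0.2]
opening: 0.0005
clock: 13.72
tool_pos: [0.5334, -0.0271, 0.1682]
orientation: [37.3, 89.8, -142.8]
force: [-0.7, -0.0, -1.3]
opening: 0.0004
```

```bash
for i in 1 2 3; do python3 -m crank '[{"linear":[0,0,-0.02],"rot":[0,0,0],"hand":0}]' | egrep -A1 'tool_pos|force'|egrep 'tool|force'; done
```

```text
tool_pos: [0.5335, -0.0271, 0.167]
force: [0.4, -0.6, 0.1]
tool_pos: [0.5336, -0.027, 0.1659]
force: [0.0, 0.1, 0.9]
tool_pos: [0.5338, -0.0271, 0.1655]
force: [-4.3, 2.2, 12.5]
```

```bash
python3 -m crank '[{"linear":[0,0,0.6],"rot":[0,0,0],"hand":0.3},{"linear":[-0.1,0.3,0.4],"rot":[0,0,0],"hand":0.6},{"linear":[-0.1,0.9,0],"rot":[0,0,0],"hand":0.6},{"linear":[-0.2,1,0],"rot":[0,0,0],"hand":0.6},{"linear":[-0.3,1,-0.3],"rot":[0,0,0],"hand":0.6},{"linear":[-0.3,1,-0.4],"rot":[0,0,0],"hand":0.6},{"linear":[-0.1,0.9,-0.4],"rot":[0,0,0],"hand":0.6},{"linear":[0,0.2,-0.2],"rot":[0,0,0],"hand":0.6},{"linear":[0,0,0],"rot":[0,0,0],"hand":0.6}]'
python3 - <<'E'
from h import *
snap('wrist','w8')
need([.487,.308,.0135],180)
E
```

```text
clock: 15.22
tool_pos: [0.468, 0.2917, 0.1523]
orientation: [-155.9, 89.7, 23.9]
force: [0.6, -0.6, 0.0]
opening: 0.0525
clock 15.275 need lin [ 0.31   0.277 -2.323] rot [-0.028  0.055  0.037] F [-0.1  0.8 -0.7] q [ 52.  12. -21.   0. -56.  37.] op 0.0528
```

View pics/w8.png

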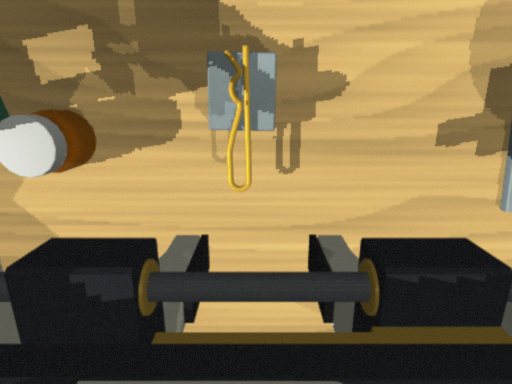

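```bash
cat >> h.py <<'E'
def toz(tag,c,z):
    F=np.load(f'pics/{tag}.npz');W=F['W'];K=F['K'];c=np.atleast_2d(c).astype(float)
    d=np.stack([(c[:,0]-K[0,2])/K[0,0],-(c[:,1]-K[1,2])/K[1,1],-np.ones(len(c))],1)@W[:3,:3].T
    return W[:3,3]+d*((z-W[2,3])/d[:,2])[:,None]
E
python3 - <<'E'
from h import *
P,im=cloud('w8');f=im.astype(int);v,u=np.mgrid[:384,:512]
b=(f[...,0]-f[...,2]>90)&(u>215)&(u<262)&(v>40)&(v<196)&(P[...,2]>.02)
hs=cv2.cvtColor(im,cv2.COLOR_RGB2HSV);print(b.sum(),np.nanmedian(P[b],0))
p=toz('w8',np.stack([u[b],v[b]],1),.0325)
for lo in np.arange(.47,.61,.008):
    q=p[(p[:,0]>lo)&(p[:,0]<lo+.008)]
    if len(q)>3:
        ys=np.sort(q[:,1]);print(round(lo+.004,3),len(q),ys[0],ys[-1],'right leg',np.median(ys[ys<ys[0]+.006]))
print(p[:,0].min(),p[:,0].max())
cv2.imwrite('pics/w8z.png',cv2.resize(im[35:200,180:290],None,fx=3.6,fy=3.6,interpolation=cv2.INTER_CUBIC)[:,:,::-1])
m=(P[...,2]>.02)&(P[...,2]<.04)&(u>190)&(u<290)&(v>30)&(v<150)
print(P[m].min(0),P[m].max(0))
E
```

```text
1424 [0.52098619 0.30333746 0.03377982]
0.474 130 0.2990299104076678 0.31747724823626206 right leg 0.3021321491824095
0.482 108 0.2980726627790452 0.31827412166074837 right leg 0.3002872292001093
0.49 102 0.2979924861278329 0.3187135685858592 right leg 0.30018940894768376
0.498 107 0.2979222630408949 0.31865993234789153 right leg 0.3004798426950921
0.506 103 0.298684667320676 0.3184208558654034 right leg 0.3004471844327907
0.514 120 0.29859250711353097 0.317337048383684 right leg 0.3007445593271574
0.522 113 0.2985470106352528 0.3154044999218644 right leg 0.3010278603100117
0.53 95 0.29924994082051815 0.313504485731109 right leg 0.30096142989518004
0.538 110 0.2991647057856721 0.31082825743385417 right leg 0.3016483441388568
0.546 116 0.2998670619814924 0.31452195218786055 right leg 0.30157417598186737
0.554 90 0.2997690304890508 0.3152686731883174 right leg 0.3014115635997222
0.562 59 0.2996630216285491 0.3150901385916457 right leg 0.3009148364371649
0.57 35 0.29965347762421124 0.30597767091704925 right leg 0.3012149675566983
0.578 75 0.3002527230385548 0.3159940473380253 right leg 0.30188241442704367
0.586 59 0.30017433803108806 0.3175448548276334 right leg 0.30178235916522733
0.4697269793747336 0.5879102368682241
[0.50669333 0.27704554 0.02572137] [0.58791804 0.33342121 0.03616526]
```

View pics/w8z.png

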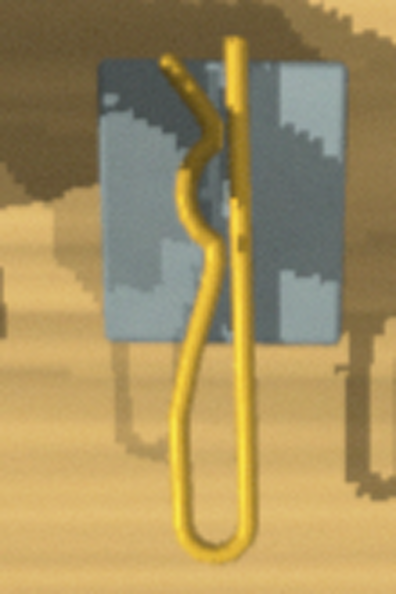

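```bash
python3 -m crank '[{"linear":[0.2,0.14,-0.3],"rot":[0,0.05,0.1],"hand":0.55},{"linear":[0.18,0.14,-0.5],"rot":[0,0,0.1],"hand":0.55},{"linear":[0,0,-0.5],"rot":[0,0,0],"hand":0.55},{"linear":[0,0,0],"rot":[0,0,0],"hand":0.55}]'
python3 - <<'E'
from h import *
need([.4915,.3084,.0135],181)
snap('wrist','w9')
E
```

```text
clock: 15.78
tool_pos: [0.4952, 0.3047, 0.0781]
orientation: [-126.3, 89.5, 54.2]
force: [-0.6, -0.7, 0.3]
opening: 0.0482
clock 15.775 need lin [-0.062  0.062 -1.077] rot [-0.083  0.059  0.091] F [-0.6 -0.7  0.3] q [ 51.  19. -22.  -0. -48.  40.] op 0.0482
```

View pics/w9.png

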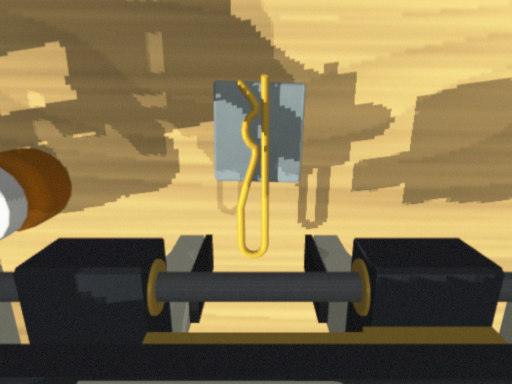

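```bash
python3 - <<'E'
from h import *
P,im=cloud('w9');f=im.astype(int);v,u=np.mgrid[:384,:512]
b=(f[...,0]-f[...,2]>90)&(u>232)&(u<275)&(v>68)&(v<262)&(P[...,2]>.02)
p=toz('w9',np.stack([u[b],v[b]],1),.0325)
for lo in np.arange(.48,.60,.012):
    q=p[(p[:,0]>lo)&(p[:,0]<lo+.006)]
    if len(q)>3:
        ys=np.sort(q[:,1]);print(round(lo+.003,3),ys[0],ys[-1],'right leg',np.median(ys[ys<ys[0]+.006]))
print(p[:,0].min(),p[:,0].max())
E
```

```text
0.483 0.2981063207605979 0.31845398127208746 right leg 0.30016515599369414
0.495 0.298297345666234 0.31834723518829683 right leg 0.30034051927906474
0.507 0.2984942790247624 0.3188818976579567 right leg 0.3005008113769758
0.519 0.2987073666607759 0.3161801737766478 right leg 0.3007026922364324
0.531 0.29952901100427226 0.31291271958102934 right leg 0.3014739230568387
0.543 0.29971865592957486 0.31100367104073556 right leg 0.30164760902440935
0.555 0.29990221740446765 0.3159187629207766 right leg 0.3017520427093644
0.567 0.3000891842995666 0.3110077810903471 right leg 0.30132232789233604
0.579 0.3002789322508209 0.3175210868235832 right leg 0.30210017505332454
0.47003862515181133 0.5875961410428353
```

```bash
python3 -m crank '[{"linear":[-0.05,0.06,-0.3],"rot":[-0.08,0.06,0.09],"hand":0.5},{"linear":[0,0,-0.4],"rot":[0,0,0],"hand":0.5},{"linear":[0,0,-0.25],"rot":[0,0,0],"hand":0.5},{"linear":[0,0,0],"rot":[0,0,0],"hand":0.5}]'
python3 - <<'E'
from h import *
need([.4915,.3084,.0135],181.2)
E
```

```text
clock: 16.32
tool_pos: [0.4954, 0.3105, 0.0255]
orientation: [-136.1, 89.4, 44.9]
force: [-0.2, 0.7, 0.5]
opening: 0.0441
clock 16.325 need lin [-0.065 -0.035 -0.199] rot [-0.083  0.083  0.035] F [-0.2  0.7  0.5] q [ 51.  24. -25.   0. -41.  40.] op 0.0441
```

```bash
python3 -m crank '[{"linear":[-0.065,-0.035,-0.18],"rot":[-0.08,0.08,0.03],"hand":0.5},{"linear":[0,0,0],"rot":[0,0,0],"hand":0.5}]'
python3 - <<'E'
from h import *
need([.4915,.3084,.0135],181.2)
E
```

```text
clock: 16.58
tool_pos: [0.4916, 0.3088, 0.015]
orientation: [-138.4, 89.9, 42.8]
force: [-0.8, -0.2, -0.2]
opening: 0.0436
clock 16.575 need lin [-0.002 -0.006 -0.026] rot [-0.007  0.008 -0.002] F [-0.8 -0.2 -0.2] q [ 51.  24. -25.   0. -40.  40.] op 0.0436
```

Good. Close on the eye.

```bash
python3 -m crank '[{"linear":[0,-0.006,-0.02],"rot":[0,0,0],"hand":0.25},{"linear":[0,0,0],"rot":[0,0,0],"hand":0.2},{"linear":[0,0,0],"rot":[0,0,0],"hand":0},{"linear":[0,0,0],"rot":[0,0,0],"hand":0},{"linear":[0,0,0],"rot":[0,0,0],"hand":0}]'
python3 - <<'E'
from h import *
need([.4915,.3084,.0135],181.2)
E
```

```text
clock: 17.2
tool_pos: [0.4922, 0.309, 0.0149]
orientation: [-135.7, 89.8, 45.5]
force: [-0.3, 0.4, -1.0]
opening: 0.0195
clock 17.2 need lin [-0.011 -0.011 -0.024] rot [-0.024  0.024 -0.005] F [-0.3  0.4 -1. ] q [ 51.  24. -25.   0. -40.  40.] op 0.0195
```

```bash
python3 -m crank '[{"linear":[0,0,0.3],"rot":[0,0,0],"hand":0},{"linear":[0,0,0.8],"rot":[0,0,0],"hand":0},{"linear":[0,0,0.9],"rot":[0,0,-1],"hand":0},{"linear":[0,0,0.9],"rot":[0,0,-1],"hand":0},{"linear":[0.1,-0.1,0.9],"rot":[0,0,-1],"hand":0},{"linear":[0.1,-0.2,0.3],"rot":[0,0,-1],"hand":0},{"linear":[0.1,-0.2,0],"rot":[0,0,-1],"hand":0},{"linear":[0.1,-0.2,0],"rot":[0,0,-1],"hand":0},{"linear":[0.1,-0.2,0],"rot":[0,0,-1],"hand":0},{"linear":[0.1,-0.2,0],"rot":[0,0,-1],"hand":0},{"linear":[0.1,-0.2,0],"rot":[0,0,-1],"hand":0},{"linear":[0.1,-0.2,0],"rot":[0,0,-1],"hand":0},{"linear":[0.1,-0.2,0],"rot":[0,0,-1],"hand":0},{"linear":[0.1,-0.2,0],"rot":[0,0,-1],"hand":0},{"linear":[0.1,-0.1,0],"rot":[0,0,-1],"hand":0},{"linear":[0.1,-0.1,0],"rot":[0,0,-1],"hand":0},{"linear":[0.1,-0.1,0],"rot":[0,0,-1],"hand":0},{"linear":[0.1,0,0],"rot":[0,0,-1],"hand":0},{"linear":[0,0,0],"rot":[0,0,-1],"hand":0},{"linear":[0,0,0],"rot":[0,0,-1],"hand":0}]'
python3 - <<'E'
from h import *
need([.585,.09,.21],90)
E
```

```text
clock: 19.7
tool_pos: [0.5745, 0.1693, 0.2682]
orientation: [-24.1, 89.8, 64.1]
force: [0.1, -0.4, -1.0]
opening: 0.0196
clock 19.7 need lin [ 0.175 -1.321 -0.969] rot [-0.031  0.015  0.366] F [ 0.1 -0.4 -1. ] q [ 35.  12.  -6.  -0. -72. -37.] op 0.0196
```

```bash
python3 -m crank '[{"linear":[0,-0.1,0],"rot":[-1,0,0],"hand":0},{"linear":[0,-0.1,0],"rot":[-1,0,0],"hand":0},{"linear":[0,-0.1,0],"rot":[-1,0,0],"hand":0},{"linear":[0.03,-0.1,0],"rot":[-1,0,0],"hand":0},{"linear":[0.03,-0.1,-0.1],"rot":[-1,0,0],"hand":0},{"linear":[0.03,-0.1,-0.15],"rot":[-1,0,0],"hand":0},{"linear":[0.03,-0.1,-0.15],"rot":[-1,0,0],"hand":0},{"linear":[0.03,-0.1,-0.15],"rot":[-1,0,0],"hand":0},{"linear":[0,-0.1,-0.15],"rot":[-1,0,0],"hand":0},{"linear":[0,-0.1,-0.15],"rot":[-1,0,0],"hand":0}]'
python3 - <<'E'
from h import *
snap('wrist','w10');obs()
E
```

```text
clock: 20.95
tool_pos: [0.5845, 0.1076, 0.2182]
orientation: [-177.5, 38.9, -89.5]
force: [-0.6, 0.8, -1.1]
opening: 0.0197
{'clock': 21.0, 'joint_pos': [48.0197, 29.7729, -17.3311, 31.9077, -86.4729, -64.7999], 'tool_pos': [0.5835, 0.1069, 0.2153], 'orientation': [-177.8536, 38.4474, -89.6346], 'force': [-0.8726, -0.2195, -4.3495], 'moment': [3.2867, 0.1135, -0.0724], 'opening': 0.0195}
```

View pics/w10.png

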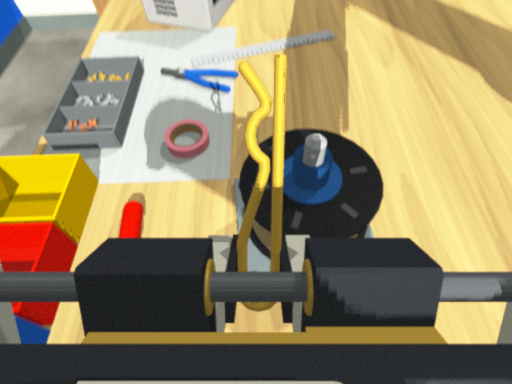

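```bash
python3 - <<'E'
from h import *
f=np.load('pics/w10.npz');im=f['im'];print(f['W'][:3,3],-f['W'][:3,2])
cv2.imwrite('pics/w10z.png',cv2.resize(im[125:175,290:345],None,fx=11,fy=11,interpolation=cv2.INTER_CUBIC)[:,:,::-1])
P,im=cloud('w10');Z=P[...,2];v,u=np.mgrid[:384,:512]
w=(u>298)&(u<335)&(v>128)&(v<175)
m=w&(Z>.141)&(Z<.158);t=P[m];print(circ(t,.010),len(t),P[w&(Z>.16)][:,2].max())
E
```

```text
[0.58152861 0.1821096  0.37631749] [ 0.01696664 -0.5677578  -0.82302079]
(array([ 0.53210681, -0.02732496]), np.float64(0.001046651581216761)) 267 0.1656461336345356
```

View pics/w10z.png

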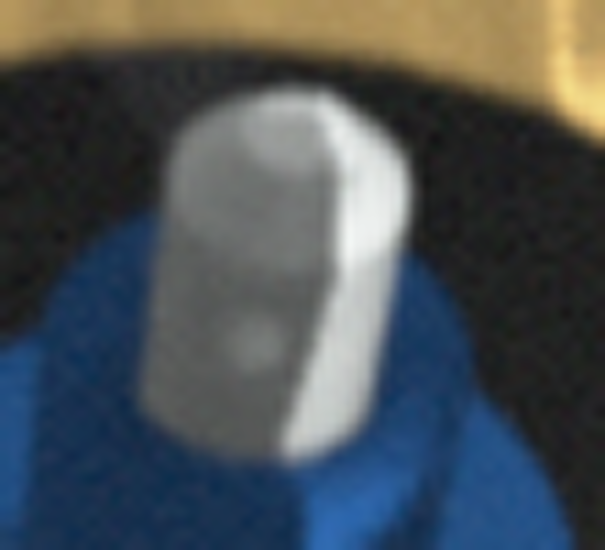

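```bash
python3 - <<'E'
from h import *
C=np.load('pics/w10.npz')['W'][:3,3]
def az(X,Y):
    c=[290+X/11-.5+.045,125+Y/11-.5+.045]
    p=toz('w10',c,.15)[0]-C
    return np.degrees(np.arctan2(p[1],p[0])),np.arctan2(-p[2],np.hypot(*p[:2]))
L=[az(160,250)[0],az(141,395)[0]];Rr=[az(402,270)[0],az(374,400)[0]];h,el=az(257,340)
print(L,Rr,h)
mid=(np.mean(L)+np.mean(Rr))/2;half=abs(np.mean(L)-np.mean(Rr))/2
D=.01/np.sin(np.radians(half));print('mid',mid,'half',half,'D',D)
for D in(.2145,D):
    c=C[:2]+D*np.array([np.cos(np.radians(mid)),np.sin(np.radians(mid))]);print('centre',c)
    # ray-cylinder
    a=np.radians(h);d=np.array([np.cos(a),np.sin(a)]);w=C[:2]-c
    b=w@d;s=-b-np.sqrt(b*b-w@w+1e-4);q=C[:2]+s*d-c
    print('normal az',np.degrees(np.arctan2(q[1],q[0])),'z',C[2]-s*np.tan(el))
E
```

```text
[np.float64(-100.57468312858269), np.float64(-100.53226102546525)] [np.float64(-105.99461043600635), np.float64(-105.9500876216755)] -103.04736280326453
mid -103.26291055293245 half 2.7094384759084775 D 0.2115461925560394
centre [ 0.53231808 -0.02666917]
normal az 72.32411631808604 z 0.15099298544379852
centre [ 0.53299574 -0.02379415]
normal az 72.38799026639367 z 0.15424804938140207
```

```bash
cat > leg.py <<'E'
from h import *
def leg(tag,ulo,uhi,vlo,vhi,show=True):
    f=np.load(f'pics/{tag}.npz');K=f['K'];im=f['im'].astype(int)
    H=eyes_he()
    v,u=np.mgrid[:384,:512]
    b=(im[...,0]-im[...,2]>70)&(im[...,1]-im[...,2]>40)&(u>=ulo)&(u<uhi)&(v>=vlo)&(v<vhi)
    d=np.stack([(u[b]-K[0,2])/K[0,0],-(v[b]-K[1,2])/K[1,1],-np.ones(b.sum())],1)@H[:3,:3].T
    p=H[:3,3]+d*((-.0176-H[0,3])/d[:,0])[:,None]
    return p,b
def eyes_he():
    return np.load('pics/he.npy')
E
python3 - <<'E'
from h import *
np.save('pics/he.npy',eyes.snapshot('wrist')['hand_eye'])
from leg import *
p,b=leg('w10',271,288,50,232)
y,z=p[:,1],p[:,2]
print(b.sum(),z.min(),z.max())
for a in np.arange(-.10,.0,.01):
    m=(z>a)&(z<a+.005)
    if m.sum()>3:print(round(a,3),m.sum(),y[m].min(),y[m].max(),np.median(y[m]))
c=np.polyfit(z,y,1);print(c)
im=np.load('pics/w10.npz')['im'].copy();im[b]=[255,0,255]
cv2.imwrite('pics/w10m.png',cv2.resize(im[40:250,200:340],None,fx=2.8,fy=2.8)[:,:,::-1])
E
```

```text
2476 -0.09530767775251842 -0.01838768887429864
-0.1 5 0.008113867212450792 0.010482536436279987 0.008903415070564975
-0.09 221 0.004222105958803026 0.010724071826469873 0.007457082022636761
-0.08 221 0.004322208560105473 0.010967002725251458 0.0076278921463084765
-0.07 221 0.004422624306610799 0.011210797925101162 0.007799273103890177
-0.06 131 0.00537915003849572 0.010146359949180648 0.007577839630265008
-0.05 127 0.0050624043267944365 0.009888042529747882 0.007289622533484913
-0.04 116 0.0051710301304292985 0.009693901523026942 0.007404488441349115
-0.03 100 0.005284052544650483 0.009434863101831182 0.007349992661656878
-0.02 40 0.005390844256986529 0.009564442778074497 0.007474367581345202
[-0.00276635  0.00735626]
```

View pics/w10m.png

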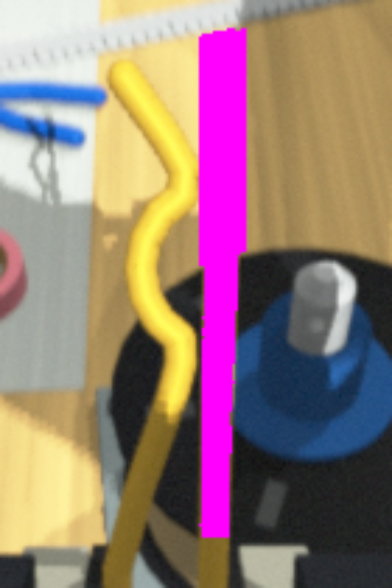

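```bash
python3 - <<'E'
from h import *
f=np.load('pics/w10.npz');K=f['K'];d=f['d'];H=np.load('pics/he.npy')
v,u=np.mgrid[:384,:512]
T=np.stack([(u-K[0,2])/K[0,0]*d,-(v-K[1,2])/K[1,1]*d,-d],-1)@H[:3,:3].T+H[:3,3]
m=(d>0)&(abs(T[...,0]+.0176)<.008)&(T[...,2]<-.015)&(T[...,2]>-.11)&(u>264)&(u<292)&(v<235)
t=T[m];print(len(t),t.min(0),t.max(0))
for a in np.arange(-.10,.0,.01):
    q=t[(t[:,2]>a)&(t[:,2]<a+.01)&(t[:,1]>0)]
    if len(q)>3:print(round(a,3),len(q),'x',np.percentile(q[:,0],[10,50,90]).round(4),'y',q[:,1].min(),q[:,1].max(),(q[:,1].min()+q[:,1].max())/2)
print((T[...,2][m]).min())
E
```

```text
2372 [-0.02157351  0.00183724 -0.09391441] [-0.0155431   0.01040664 -0.01672999]
-0.1 128 x [-0.0194 -0.0185 -0.0175] y 0.005781746861889156 0.01028964002988746 0.008035693445888309
-0.09 336 x [-0.0196 -0.0186 -0.0172] y 0.0018474801689831732 0.010406642000071692 0.006127061084527432
-0.08 446 x [-0.0195 -0.0186 -0.0175] y 0.0018372373066192728 0.010310211132827546 0.006073724219723409
-0.07 289 x [-0.0196 -0.0187 -0.0174] y 0.0023524928087034045 0.010081761037631502 0.006217126923167453
-0.06 308 x [-0.0197 -0.0187 -0.0176] y 0.00196882968951144 0.010187492057455491 0.006078160873483465
-0.05 337 x [-0.0197 -0.0187 -0.0175] y 0.001962679027569511 0.010039674923904734 0.006001176975737123
-0.04 241 x [-0.0198 -0.0188 -0.0177] y 0.002058328237077502 0.00983606451916948 0.005947196378123491
-0.03 223 x [-0.0198 -0.0188 -0.0176] y 0.004892337414770595 0.009943609620428296 0.0074179735175994455
-0.02 64 x [-0.0199 -0.0187 -0.0179] y 0.004915104468326884 0.009650870087906022 0.007282987278116453
-0.09391441145089764
```

```bash
python3 -m crank '[{"linear":[0,0,0],"rot":[1,0,0],"hand":0},{"linear":[0,0,0],"rot":[1,0,0],"hand":0},{"linear":[0,0,0],"rot":[1,0,0],"hand":0},{"linear":[0,0,0],"rot":[1,0,0],"hand":0},{"linear":[0,0,0],"rot":[1,0,0],"hand":0},{"linear":[0,0,0],"rot":[1,0,0],"hand":0},{"linear":[0,0,0],"rot":[1,0,0],"hand":0},{"linear":[0,0,0],"rot":[1,0,0],"hand":0},{"linear":[0,0,0],"rot":[1,0,0],"hand":0},{"linear":[0,0,0],"rot":[0,0,-1],"hand":0},{"linear":[0,0,0],"rot":[0,0,-1],"hand":0},{"linear":[0,0,0],"rot":[0,0,-1],"hand":0}]'
python3 - <<'E'
from h import *
need([.574,.0798,.20],72.8)
E
```

```text
clock: 22.55
tool_pos: [0.5881, 0.1116, 0.2312]
orientation: [-144.4, 86.8, -71.8]
force: [-0.4, 0.5, -0.3]
opening: 0.0197
clock 22.55 need lin [-0.236 -0.53  -0.519] rot [0.607 0.201 0.035] F [-0.4  0.5 -0.3] q [ 31.  13. -11.   3. -67. -50.] op 0.0197
```

```bash
python3 -m crank '[{"linear":[-0.12,-0.26,-0.26],"rot":[0.3,0.1,0.02],"hand":0},{"linear":[-0.12,-0.26,-0.26],"rot":[0.3,0.1,0.02],"hand":0},{"linear":[0,0,0],"rot":[0,0,0],"hand":0}]'
python3 - <<'E'
from h import *
snap('wrist','w11')
need([.574,.0798,.20],72.8)
E
```

```text
clock: 22.92
tool_pos: [0.575, 0.0809, 0.2041]
orientation: [-29.0, 89.3, 43.8]
force: [-0.1, -0.8, -0.5]
opening: 0.0196
clock 22.975 need lin [-0.03  -0.027 -0.082] rot [-0.096  0.122 -0.006] F [ 0.3 -0.4 -0.1] q [ 27.  12. -14.  -0. -63. -44.] op 0.0195
```

View pics/w11.png

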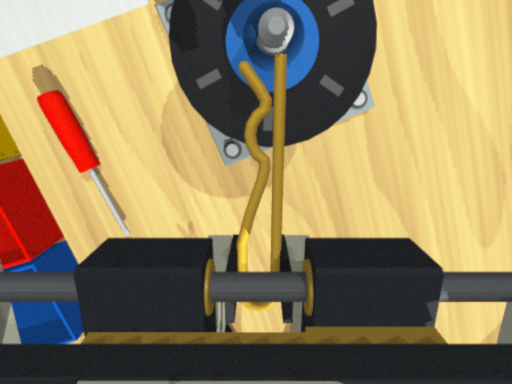

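```bash
cat > rel.py <<'E'
from h import *
import sys
def rel(tag,Ub=(255,300),Vb=(0,62),Lb=(262,292)):
    f=np.load(f'pics/{tag}.npz');K=f['K'];d=f['d'];H=np.load('pics/he.npy');W=f['W'];v,u=np.mgrid[:384,:512]
    C=np.stack([(u-K[0,2])/K[0,0]*d,-(v-K[1,2])/K[1,1]*d,-d],-1)
    P=C@W[:3,:3].T+W[:3,3];T=C@H[:3,:3].T+H[:3,3]
    M=W@np.linalg.inv(H)
    w=(u>Ub[0])&(u<Ub[1])&(v>=Vb[0])&(v<Vb[1])&(d>0)
    lw=(d>0)&(abs(T[...,0]+.0176)<.008)&(T[...,2]<-.02)&(u>Lb[0])&(u<Lb[1])&(v<235)&(T[...,1]>.001)
    Z=P[...,2]
    s=P[w&~lw&(Z>.160)&(Z<.172)];print('top pts',len(s),s.mean(0))
    s2=P[w&~lw&(Z>.142)&(Z<.158)];S,e=circ(s2,.010) if len(s2)>10 else (s.mean(0)[:2],9);print('S cyl',S,e,len(s2))
    s3=P[w&~lw&(Z>.1635)&(Z<.172)];print('flat',len(s3),s3.mean(0),(s3.min(0)+s3.max(0))/2)
    t=T[lw]
    zz=[];yy=[];xx=[]
    for a in np.arange(-.094,-.03,.004):
        q=t[(t[:,2]>a)&(t[:,2]<a+.004)]
        if len(q)>5: zz.append(a+.002);yy.append((q[:,1].min()+q[:,1].max())/2);xx.append(np.percentile(q[:,0],5))
    c=np.polyfit(zz,yy,1);cx=np.polyfit(zz,xx,1);print('leg y=%.5f + %.4f z ; top x=%.5f + %.4f z; tip z %.4f'%(c[1],c[0],cx[1],cx[0],t[:,2].min()))
    return M,S,c,cx,np.array(zz),np.array(yy)
def lateral(M,S,c,cx,z=.150):
    a=M@np.array([-.0175,c[1]-.09*c[0],-.09,1]);b=M@np.array([-.0175,c[1]-.03*c[0],-.03,1])
    d=(a-b)[:2];d/=np.linalg.norm(d);print('leg az',np.degrees(np.arctan2(d[1],d[0])),'slope z',(a-b)[2]/.06)
    n=np.array([-d[1],d[0]]);r=np.asarray(S)-a[:2]
    print('S ahead of z=-.09 pt: along',r@d,'lateral(left)',r@n,'-> shift xy mm',1000*(r@n)*n,'units',(r@n)*n/.06)
E
python3 - <<'E'
from rel import *
M,S,c,cx,zz,yy=rel('w11');print(np.round(yy*1000,2));lateral(M,S,c,cx)
im=np.load('pics/w11.npz')['im'];cv2.imwrite('pics/w11z.png',cv2.resize(im[0:90,220:330],None,fx=6,fy=6,interpolation=cv2.INTER_CUBIC)[:,:,::-1])
E
```

```text
top pts 825 [ 0.53280965 -0.02661485  0.16277216]
S cyl [ 0.53245474 -0.02722564] 0.0002825977598741778 134
flat 323 [ 0.53271457 -0.02681491  0.16444158] [ 0.53276955 -0.02680866  0.16488059]
leg y=0.00532 + -0.0153 z ; top x=-0.02023 + -0.0077 z; tip z -0.0941
[7.99 7.91 5.75 5.56 5.66 5.72 5.51 7.65 7.78 5.64 5.47 5.54 5.58 5.6
 5.47 7.52]
leg az -108.09636029648345 slope z -0.011125899924759968
S ahead of z=-.09 pt: along 0.025209073433900397 lateral(left) -0.0017048353788327354 -> shift xy mm [-1.62050649  0.52954923] units [-0.02700844  0.00882582]
```

View pics/w11z.png

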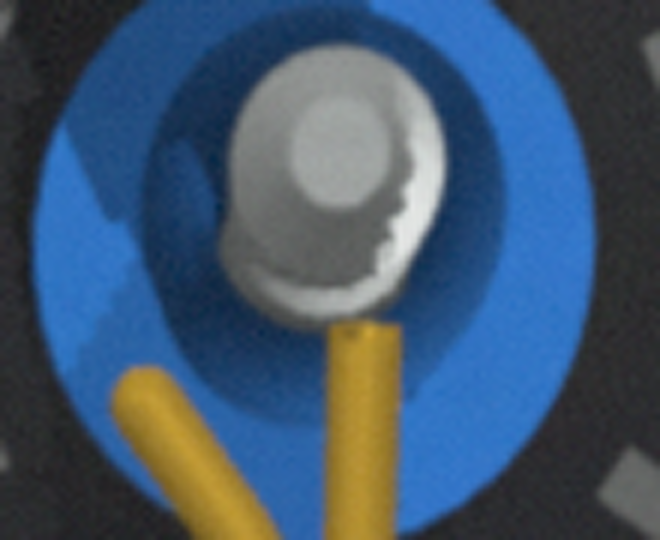

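```bash
python3 - <<'E'
from rel import *
M,S,c,cx,zz,yy=rel('w11')
c=[-.0072,.0073]
for S in ([.53245,-.0272],[.5328,-.0268]): lateral(M,S,c,cx)
E
```

```text
top pts 825 [ 0.53280965 -0.02661485  0.16277216]
S cyl [ 0.53245474 -0.02722564] 0.0002825977598741778 134
flat 323 [ 0.53271457 -0.02681491  0.16444158] [ 0.53276955 -0.02680866  0.16488059]
leg y=0.00532 + -0.0153 z ; top x=-0.02023 + -0.0077 z; tip z -0.0941
leg az -107.63226043207234 slope z -0.011069153166474999
S ahead of z=-.09 pt: along 0.025162556631913763 lateral(left) -0.0006739097561058873 -> shift xy mm [-0.64224966  0.20413167] units [-0.01070416  0.00340219]
leg az -107.63226043207234 slope z -0.011069153166474999
S ahead of z=-.09 pt: along 0.024675331236936576 lateral(left) -0.00046151527762451833 -> shift xy mm [-0.43983341  0.13979599] units [-0.00733056  0.00232993]
```

```bash
python3 -m crank '[{"linear":[-0.01,0.003,-0.4],"rot":[-0.09,0.11,0],"hand":0},{"linear":[0,0,-0.4],"rot":[0,0,0],"hand":0},{"linear":[0,0,-0.35],"rot":[0,0,0],"hand":0},{"linear":[0,0,0],"rot":[0,0,0],"hand":0}]'
python3 - <<'E'
from h import *
need([.5753,.0816,.1327],72.8)
E
```

```text
clock: 23.48
tool_pos: [0.5794, 0.0849, 0.1406]
orientation: [-51.4, 89.2, 21.5]
force: [1.0, -0.4, -0.5]
opening: 0.0196
clock 23.475 need lin [-0.069 -0.054 -0.132] rot [-0.057  0.146 -0.033] F [ 1.  -0.4 -0.5] q [ 28.  16. -18.   0. -55. -45.] op 0.0196
```

```bash
python3 -m crank '[{"linear":[-0.069,-0.054,-0.132],"rot":[-0.06,0.15,-0.03],"hand":0},{"linear":[0,0,0],"rot":[0,0,0],"hand":0}]'
python3 - <<'E'
from h import *
need([.5753,.0816,.1327],72.8)
E
```

```text
clock: 23.72
tool_pos: [0.5765, 0.0825, 0.1348]
orientation: [-58.0, 89.9, 14.9]
force: [-0.1, 0.2, -1.2]
opening: 0.0197
clock 23.725 need lin [-0.021 -0.015 -0.035] rot [-0.007  0.027 -0.014] F [-0.1  0.2 -1.2] q [ 27.  16. -19.   0. -55. -45.] op 0.0197
```

```bash
python3 -m crank '[{"linear":[-0.023,-0.017,-0.038],"rot":[-0.007,0.027,-0.014],"hand":0},{"linear":[0,0,0],"rot":[0,0,0],"hand":0}]'
python3 - <<'E'
from h import *
snap('wrist','w12')
need([.5753,.0816,.1327],72.8)
E
```

```text
clock: 23.98
tool_pos: [0.5757, 0.0817, 0.1335]
orientation: [-51.7, 89.9, 21.1]
force: [0.6, 0.2, -0.4]
opening: 0.0199
clock 24.025 need lin [-0.011 -0.003 -0.018] rot [-0.009  0.025 -0.001] F [ 0.   0.6 -0.6] q [ 27.  16. -19.   0. -55. -45.] op 0.0198
```

View pics/w12.png

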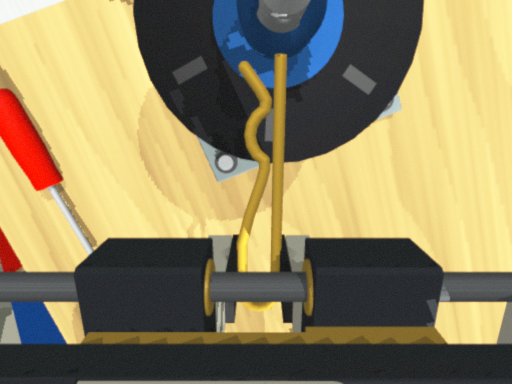

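```bash
python3 -m crank '[{"linear":[-0.011,-0.003,-0.018],"rot":[-0.009,0.025,0],"hand":0},{"linear":[-0.015,-0.048,0],"rot":[0,0,0],"hand":0},{"linear":[-0.015,-0.048,0],"rot":[0,0,0],"hand":0}]'
python3 - <<'E'
from h import *
o=monitor.get_obs();r=np.array(o['tool_pos'])-[.5753,.0816,.1327];d=np.array([-.303,-.953]);print('s',r[:2]@d,'left',r[:2]@[.953,-.303],'z',r[2])
need([.5753,.0816,.1327],72.8)
E
```

```text
clock: 24.4
tool_pos: [0.5736, 0.0756, 0.1329]
orientation: [-64.9, 90.0, 8.0]
force: [-0.3, -0.4, -0.5]
opening: 0.0197
s 0.006267346882343291 left 0.00016400396603950132 z 0.0001749113646261624
clock 24.4 need lin [ 0.029  0.1   -0.003] rot [-0.     0.003 -0.004] F [-0.3 -0.4 -0.5] q [ 27.  16. -19.   0. -55. -44.] op 0.0197
```

Tracking well. Advancing in 2–3 mm steps and watching the force.

```bash
cat > st.py <<'E'
from h import *
o=monitor.get_obs();r=np.array(o['tool_pos'])-[.5753,.0816,.1327];d=np.array([-.303,-.953]);n=np.array([.953,-.303]);F=np.array(o['force'])
print('t %.2f s %.4f left %.4f z %.4f | Fd %.1f Fleft %.1f Fz %.1f'%(o['clock'],r[:2]@d,r[:2]@n,r[2],F[:2]@d,F[:2]@n,F[2]),np.round(o['moment'],2),round(o['opening'],4))
E
for i in 1 2 3 ; do python3 -m crank '[{"linear":[-0.010,-0.031,0],"rot":[0,0,0],"hand":0}]'>/dev/null; python3 st.py; done
```

```text
t 24.52 s 0.0085 left 0.0001 z 0.0001 | Fd -0.1 Fleft -0.2 Fz -1.4 [ 0.14 -0.06 -0.02] 0.0193
t 24.65 s 0.0107 left 0.0001 z 0.0002 | Fd -0.5 Fleft 0.6 Fz -0.3 [ 0.09 -0.07  0.02] 0.0197
t 24.77 s 0.0128 left 0.0001 z 0.0002 | Fd -1.3 Fleft -0.3 Fz -0.8 [ 0.11 -0.07 -0.02] 0.0195
```

```bash
for i in 1 2; do python3 -m crank '[{"linear":[-0.007,-0.022,0],"rot":[0,0,0],"hand":0}]'>/dev/null; python3 st.py; done
```

```text
t 24.90 s 0.0144 left 0.0001 z 0.0002 | Fd 0.1 Fleft 0.3 Fz 0.1 [ 0.08 -0.04  0.01] 0.0196
t 25.02 s 0.0158 left 0.0001 z 0.0002 | Fd 0.2 Fleft -0.8 Fz -0.8 [ 0.11 -0.04 -0.  ] 0.0197
```

```bash
for i in 1 2 3; do python3 -m crank '[{"linear":[-0.010,-0.031,0],"rot":[0,0,0],"hand":0}]'>/dev/null; python3 st.py; done
```

```text
t 25.15 s 0.0178 left 0.0001 z 0.0002 | Fd -0.8 Fleft -0.7 Fz -0.8 [ 0.13 -0.04  0.02] 0.0196
t 25.27 s 0.0199 left 0.0001 z 0.0002 | Fd 0.5 Fleft 0.0 Fz -0.6 [ 0.11 -0.15  0.01] 0.0196
t 25.40 s 0.0220 left 0.0001 z 0.0002 | Fd 0.6 Fleft 0.7 Fz -0.3 [ 0.01 -0.06 -0.02] 0.0195
```

```bash
python3 - <<'E'
from h import *
snap('wrist','w13')
im=np.load('pics/w13.npz')['im'];cv2.imwrite('pics/w13z.png',cv2.resize(im[0:130,200:350],None,fx=4.5,fy=4.5,interpolation=cv2.INTER_CUBIC)[:,:,::-1])
E
```

```text
(no output)
```

View pics/w13z.png

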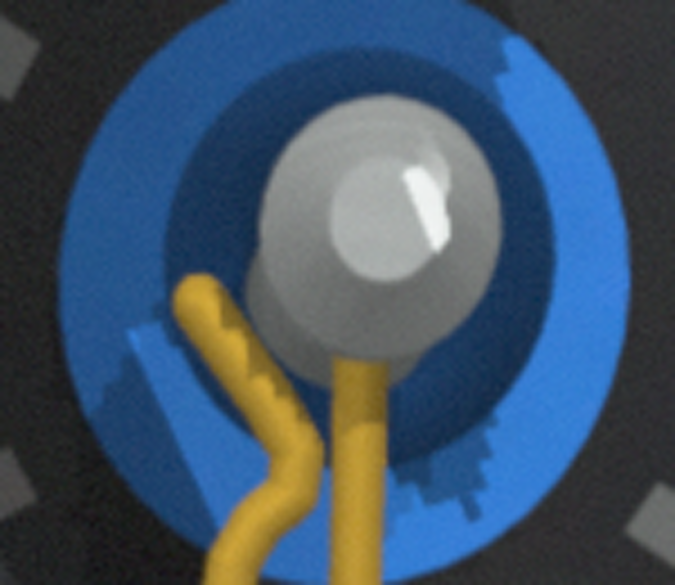

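```bash
for i in 1 2 3 4; do python3 -m crank '[{"linear":[-0.013,-0.04,0],"rot":[0,0,0],"hand":0}]'>/dev/null; python3 st.py; done
```

```text
t 25.57 s 0.0248 left 0.0000 z 0.0002 | Fd 0.4 Fleft -0.9 Fz -0.7 [ 0.14 -0.06 -0.02] 0.0193
t 25.70 s 0.0273 left 0.0001 z 0.0002 | Fd -2.6 Fleft -0.1 Fz -0.9 [ 1.19 -0.48 -0.05] 0.0198
t 25.82 s 0.0287 left 0.0007 z 0.0006 | Fd -6.8 Fleft -0.5 Fz 0.2 [ 2.52 -0.72 -0.1 ] 0.0198
t 25.95 s 0.0299 left 0.0012 z 0.0009 | Fd -5.9 Fleft -0.4 Fz -1.3 [ 2.41 -0.38 -0.16] 0.0195
```

```bash
python3 - <<'E'
from h import *
need([.5753,.0816,.1327],72.8)
E
python3 -m crank '[{"linear":[-0.028,-0.05,-0.012],"rot":[0,0,0],"hand":0}]'>/dev/null; python3 st.py
python3 -m crank '[{"linear":[-0.028,-0.05,-0.01],"rot":[0,0,0],"hand":0}]'>/dev/null; python3 st.py
```

```text
clock 25.95 need lin [ 0.132  0.481 -0.015] rot [-0.046  0.055 -0.002] F [ 1.4  5.8 -1.3] q [ 25.  15. -20.  -0. -54. -42.] op 0.0195
t 26.07 s 0.0315 left 0.0012 z 0.0006 | Fd -7.6 Fleft -0.9 Fz 0.3 [ 2.51 -0.7  -0.13] 0.0199
t 26.20 s 0.0332 left 0.0012 z 0.0006 | Fd -7.4 Fleft -0.9 Fz -0.3 [ 2.73 -0.64 -0.13] 0.02
```

```bash
for i in 1 2 3 4; do python3 -m crank '[{"linear":[-0.03,-0.055,-0.01],"rot":[-0.02,0.03,0],"hand":0}]'>/dev/null; python3 st.py; done
```

```text
t 26.32 s 0.0347 left 0.0014 z 0.0006 | Fd -9.3 Fleft 0.3 Fz -0.4 [ 3.14 -0.6  -0.12] 0.0198
t 26.45 s 0.0369 left 0.0012 z 0.0004 | Fd -5.3 Fleft -0.4 Fz 0.3 [ 2.07 -0.31 -0.12] 0.0197
t 26.57 s 0.0395 left 0.0010 z 0.0002 | Fd -4.5 Fleft -0.3 Fz -0.1 [ 1.64 -0.43 -0.08] 0.0195
t 26.70 s 0.0430 left 0.0004 z -0.0002 | Fd -1.4 Fleft 0.5 Fz -1.1 [ 0.68 -0.4   0.01] 0.0192
```

```bash
for i in 1 2 3 4; do python3 -m crank '[{"linear":[-0.012,-0.034,0.002],"rot":[0,0,0],"hand":0}]'>/dev/null; python3 st.py; done
```

```text
t 26.82 s 0.0456 left 0.0003 z -0.0001 | Fd -0.3 Fleft -0.3 Fz -0.3 [ 0.08 -0.21 -0.02] 0.0193
t 26.95 s 0.0485 left 0.0000 z -0.0001 | Fd 1.5 Fleft 0.2 Fz 0.3 [-0.48 -0.1   0.02] 0.0197
t 27.07 s 0.0517 left -0.0003 z -0.0001 | Fd 2.8 Fleft 0.1 Fz -0.7 [-0.88 -0.1   0.04] 0.0193
t 27.20 s 0.0542 left -0.0004 z -0.0001 | Fd -3.2 Fleft 0.9 Fz -0.5 [ 1.   -0.71  0.04] 0.02
```

```bash
python3 -m crank '[{"linear":[0,0,0],"rot":[0,0,0],"hand":0}]'>/dev/null; python3 st.py; python3 - <<'E'
from h import *
snap('wrist','w14')
im=np.load('pics/w14.npz')['im'];cv2.imwrite('pics/w14z.png',cv2.resize(im[0:240,170:370],None,fx=2.5,fy=2.5,interpolation=cv2.INTER_CUBIC)[:,:,::-1])
E
```

```text
t 27.32 s 0.0541 left -0.0002 z -0.0000 | Fd -1.1 Fleft 1.3 Fz 0.2 [ 0.37 -0.35 -0.04] 0.0197
```

View pics/w14z.png

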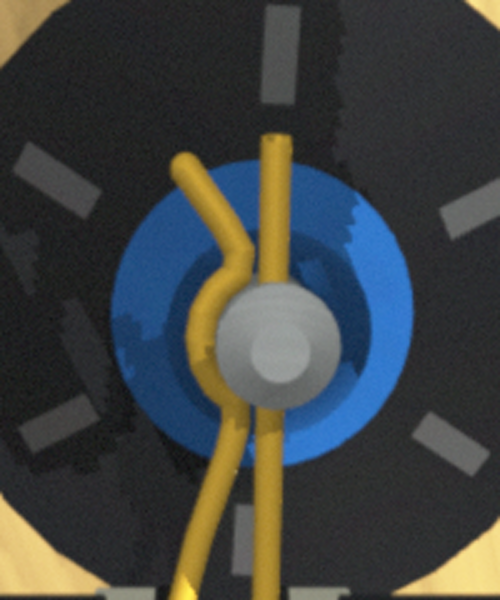

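The clip's hump sits round the spindle and the tip sticks out the far side. Releasing.

```bash
python3 -m crank '[{"linear":[0,0,0],"rot":[0,0,0],"hand":0.5},{"linear":[0,0,0],"rot":[0,0,0],"hand":0.5},{"linear":[0,0,0],"rot":[0,0,0],"hand":0.5},{"linear":[0,0,0],"rot":[0,0,0],"hand":0.5},{"linear":[0,0,0.3],"rot":[0,0,0],"hand":0.5},{"linear":[0,0,0.6],"rot":[0,0,0],"hand":0.5},{"linear":[0,0,0.8],"rot":[0,0,0],"hand":0.5},{"linear":[0,0.2,0.8],"rot":[0,0,0],"hand":0.5},{"linear":[0,0,0],"rot":[0,0,0],"hand":0.5}]'
python3 - <<'E'
from h import *
snap('wrist','w15')
im=np.load('pics/w15.npz')['im'];a=cv2.resize(im[0:240,130:390],None,fx=2.3,fy=2.3,interpolation=cv2.INTER_CUBIC)
cv2.imwrite('pics/w15z.png',a[:,:,::-1])
snap('top','top2')
P,im=cloud('w15');v,u=np.mgrid[:384,:512];f=im.astype(int)
b=(f[...,2]-f[...,0]>70)&(u>150)&(u<370)&(v<240)
Z=P[...,2][b];print(np.histogram(Z,bins=np.arange(.1,.15,.004)))
y=(f[...,0]-f[...,2]>70)&(P[...,2]>.135)&(P[...,2]<.17);print(y.sum(),np.percentile(P[y][:,2],[5,50,95]))
obs()
E
```

```text
clock: 28.5
tool_pos: [0.5571, 0.0419, 0.2866]
orientation: [-17.2, 89.6, 55.6]
force: [0.3, 0.1, -1.2]
opening: 0.044
(array([ 27, 945, 752,   0,   0,   0,   0,   0,  35, 225,   0,   0]), array([0.1  , 0.104, 0.108, 0.112, 0.116, 0.12 , 0.124, 0.128, 0.132,
       0.136, 0.14 , 0.144, 0.148]))
1236 [0.13876903 0.14671364 0.15346533]
{'clock': 28.6, 'joint_pos': [24.2048, 7.6276, -9.1155, -0.2892, -73.2992, -41.32], 'tool_pos': [0.5551, 0.0413, 0.2826], 'orientation': [50.0378, 89.7198, 122.8394], 'force': [-0.3596, 0.3845, -0.7102], 'moment': [0.0401, -0.0891, 0.0161], 'opening': 0.0435}
```

View pics/w15z.png

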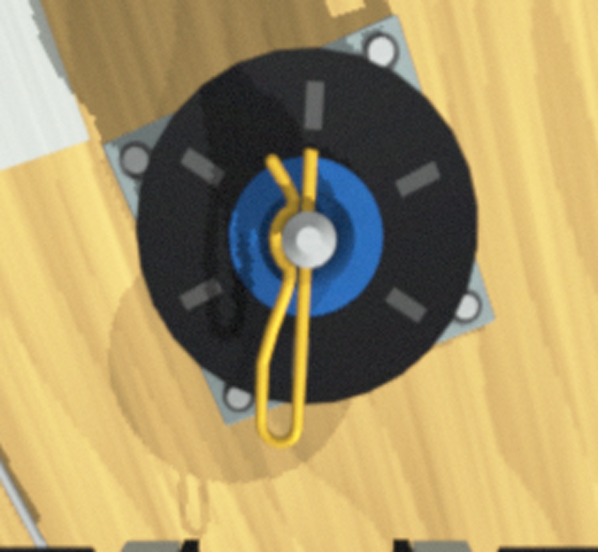

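View pics/top2.png

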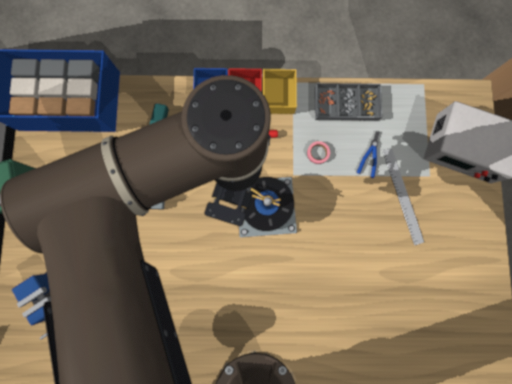

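```bash
python3 - <<'E'
from h import *
print(ticket.close_job())
E
```

```text
the job is handed in; nothing more can be done
None
```

The reel is secured: the blue collar sits flat on it, and the brass R-clip is through the spindle's cross-hole with its bent leg snapped round. The job was handed in at about 28.6 s on the robot's clock.

- **Collar:** it met the reel at the expected height, and the push peaked at about 26 N in total (23 N downward). In the last depth check its flange top read about 108 mm, against 109 expected, and its hub top about 138 mm.
- **Spindle:** I felt its top at about 165.7 mm, with about 13 N, which puts the hole near 150.2 mm. The camera put the hole at 151 mm.
- **Clip:** it slid into the hole without resistance. The push rose to about 9 N as the bent leg rode over the spindle, then the clip pulled itself home.
- **Last pictures after letting go:** the hump sits round the spindle, the leg's tip sticks out the far side, and the gripper is clear. The free eye droops a few millimetres.
- **Other things on the bench:** I touched none of them. The tape, pliers and rule look undisturbed in the last top view, but the arm hid the rest, so I did not check those.
- **A close call:** while I was looking for the hole, the last joint came to 173.5° of its 173.66° limit and joint 3 to -58.21° of its -58.28° limit. No reading showed either one past its limit.

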